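# Slide the tall bean bin into its dock and bar it in

## Task

Push the tall, heavy bean bin low down near its foot, so that it slides upright over the table without rocking or tipping, into the dock between the two guide rails until it is fully home against the back stop. Then push the swinging retaining bar shut across the front of the bin, all the way to its stop. Do it by pushing only, without gripping the bin or the bar and without lifting the bin; leave the other things on the table where they stand and end clear of everything.

Things in the scene. Friction and masses are not known exactly. Their poses are not given: they have to be found in the camera images.
- bin: Tall loose bean bin, a closed brushed-metal box with a black lid, 92 (x) by 150 (y) by 214 mm high, 1 to 1.5 kg, centre of mass 107 mm up. Origin: centre of its underside; z up. Its -x side, with a dark kick strip along the foot, looks about to the robot and is the one to push. Starts 125 to 155 mm before home, up to 18 mm aside, turned up to 0.18 rad.
- bin_foot (a point): Where to push: middle of the kick strip's outer face, 12 mm above the table. The strip is 28 mm high, 150 mm long and stands 18 mm out from the bin's -x face. Pushed here the bin slides (about 5 to 11 N); pushed at mid-height or above it tips over its far lower edge. A gripper body wider than its fingers would meet the bin first if upright: lean the tool a little, fingertips leading.
- dock: Dark steel dock fixed to the table, open towards the robot, without a floor plate. Origin: on the table where the bin's origin lies when fully home; x is the way in (about away from the robot), y left, z up. Back stop: a strip 30 mm high with its face at x = 46 mm. Guide rails 25 mm high, inner faces at y = +-83 mm (8 mm play each side of the bin), straight from x = -20 to 70 mm.
- dock_mouth (a point): Middle of the dock's mouth on the table, dock x = -63 mm. From x = -20 mm to here the rails flare outwards, to inner faces at y = +-109 mm. A bin that is pushed hard against a flare jams there: steer its middle to the dock's middle before it gets that far.
- bar (a joint): Flat retaining bar on an upright pin left of the dock's mouth, at dock (x, y) = (-62, 124) mm. 0 = shut at its stop: it lies along dock -y from the pin, 11 mm before the face of a bin that is home. Grows (rad) as it opens: at 1.57 it points to dock -x (to the robot), beyond that also outwards to +y. Range 0 to 2.2, starts 1.65 to 2.05. Turns lightly (0.06 N m friction), stays where left.
- bar_hinge (a point): Point on the bar's hinge axis at the bar's mid-height, 50 mm above the table; turns with the bar, which runs from here along its -y.
- bar_tip (a point): Centre of the round rubber end (18 mm across, 24 mm high) of the bar, 128 mm from the hinge axis, 50 mm above the table. The bar itself is flat steel, 10 mm thick and 20 mm high (40 to 60 mm above the table).
- jar: Closed amber glass jar, 68 mm across, 110 mm high, left of the dock; leave it. Origin: centre of its underside.
- cup: White cupping cup, 76 mm across, 65 mm high, right of the dock; leave it. Origin: centre of its underside.
- timer: Flat white timer, 60 by 75 by 22 mm, on the right before the dock; leave it. Origin: centre of its underside.
- bowl: White bowl, 110 mm across, 55 mm high, far right; leave it. Origin: centre of its underside.
- brush: Hand brush lying far left; leave it.
- mouse: Green round computer mouse, 66 mm across, 34 mm high, far left; leave it. Origin: centre of its underside.
- tin: Steel can, 74 mm across, 100 mm high, far right near the robot; leave it. Origin: centre of its underside.

How it is judged:
By the outcome, as a careful person would: the job done as asked, in the order asked, and still so for the second after the job is handed in, with the robot touching nothing.
It also fails if it takes over 69 s, if anything falls off the work surface, if the arm or the gripper's body presses on something with over 40 N, if the wrist force passes 120 N, or if a joint passes its speed limit or range.

## Robot

A 6-joint arm with a two-finger parallel gripper is mounted at the origin on the work surface. World frame = base frame: x ahead of the robot, y to its left, z up, the work surface at z = 0. Lengths are in m, angles in rad, forces in N, time in s.
With the tool pointing down it reaches from about 0.325 to 0.9 m from the base axis. Payload 3.5 kg.
Tool frame: the origin (TCP) lies at the very end of the fingers, on their centre line; the grasp point (between the pads) lies 19 mm behind it; x points along the fingers, y is the direction in which the jaws open and shut, and the axes are right-handed (so a half turn about x gives the same grasp; the last joint's range is limited). The gripper opens to 85 mm and grips with 20 to 120 N. Pads are 22 mm wide; open, the fingers measure 114 mm over their backs; the gripper's body (76 mm by 85 mm) begins 54 mm behind the grasp point. The pads swing forward as they close: fully open they stand 13 mm farther back than shut.
Start: joints at [-1.376, 0.276, -0.026, 1.268, 0, 1.467], TCP at [0.183, -0.597, 0.2] pointing down, gripper open.
Joint ranges: [-3.12, 3.12], [-0.85, 1.88], [-1.08, 1.24], [-1.95, 2.15], [-1.57, 1.53], [-3.14, 3.14]. Speed limits (rad/s): [2.57, 2.57, 3.14, 3.14, 3.14, 3.14].

## Interface

Orientations are given as a unit quaternion [w, x, y, z].
In Python, from plant import bot gives the robot as it stands.
- The arm moves only by the shell command python3 -m handwheel 'ROWS'. ROWS is text: rows parted by semicolons, each of 7 numbers parted by spaces: the shift along the tool's x, y, z in m, then the turn, a rotation vector about the tool's x, y, z in rad, then the finger opening in m, from 0 to 0.0854. A call has 1 to 20 rows; each row is the pose to reach, as a shift and turn from the pose measured when the call began, along the tool's axes at that moment; what a row does not reach only later rows make up. A row lasts 1/10 s, in which the tool goes at most 50 mm and 8.59 degrees, less where a joint would pass 70% of its speed; a pose out of reach is approached as far as the arm can. A call with a gripper value outside its range is refused whole. The fingers move at their own pace and stop on an object; the grip force is fixed at half the most. Time passes only in rows, so rows that repeat a pose let the fingers close. It gives the time, the measured TCP pose, the force and the opening at its end, in the units of the state.
- bot.sense(): the state, without advancing time (a new reading comes with each control period).
- bot.camera(name): name is "scene" or "side" or "wrist"; returns the picture (480x640x3 uint8, red, green, blue); there is no depth.
- bot.camera_params(name): a dict with "fx", "fy", "cx", "cy" (pixels), "extrinsics" (4x4, takes a point from camera to world coordinates). Camera axes: x right, y up, looking along -z (the intrinsics and any distortion apply to the point x, -y, -z); pixel columns grow to the right and rows downward; lengths in m; the calibration is good to about 2 mm. A picture is of the moment at which its call begins: read the wrist's pose just before it. camera_params takes no time and is no camera call; for the wrist camera it gives the pose at the moment of the call.
- bot.hand_in(): hands the job in, once; it reports no verdict.
Trained networks look in the newest picture that a camera, given by its name, has taken for a name from the list of things; names that differ only in an ending like _2 or _b are one class to them, and where a whole thing is asked for, a point or a joint stands for the part that bears it (a point fixed in the world has none). Each returns a list of dicts, best first, with "p" (0 to 1); they miss things now and then, are a little off and sometimes report something else, mostly with a low value. They report only what shows in the picture. A call takes as long as a camera call.
- bot.spot_in(name, camera): "rect" ([left, top, right, bottom] as shares, 0 to 1, of the picture: columns of its width, rows of its height, round what is visible of it).
The state is a dict: "clock": time; "qpos": joint angles; "joint_vel": joint speeds; "joint_torque": joint torques, N m; "tool_pos": TCP position; "ee_rot": TCP orientation; "contact_force": force on the tool from outside, world axes, zero at the start; "moment": the same for the moment, N m; "width": opening from 0.0 (shut) to 1.0 (fully open).
Only numpy, scipy, OpenCV 4.12 (cv2) and the standard library are available. Lean on these libraries where they do the work, as an engineer would, in place of code of your own. Each camera call takes 0.05 s, during which the arm holds its last target.

## Working session

There is one attempt and no reset: what is moved stays moved. The work goes in short steps, Python scripts to look and compute and a shell command to move; the robot and the scene stay as the last step left them, time stands still between calls to the robot, and variables do not carry over. Pictures are saved under pics/ and viewed, and the job is handed in when it is done.

```bash
mkdir -p pics; ls; python3 - <<'E'
from plant import bot
import cv2, numpy as np
s=bot.sense(); print({k:np.round(v,3).tolist() for k,v in s.items()})
for c in ["scene","side"]:
    im=bot.camera(c); cv2.imwrite(f"pics/{c}0.png",im[:,:,::-1])
    p=bot.camera_params(c); print(c,{k:np.round(v,3).tolist() for k,v in p.items()})
    for n in ["bin","dock","bar","bar_tip","bar_hinge","bin_foot","dock_mouth","timer","cup","jar"]:
        try:
            r=bot.spot_in(n,c); print(n,[(round(d["p"],2),(np.array(d["rect"])*[640,480,640,480]).round(0).tolist()) for d in r[:2]])
        except Exception as e: print(n,e)
print(bot.sense()["clock"])
E
```

```text
pics
{'clock': 0.0, 'qpos': [-1.376, 0.277, -0.028, 1.268, 0.0, 1.467], 'joint_vel': [0.001, 0.0, 0.001, -0.001, -0.0, -0.001], 'joint_torque': [0.0, -44.551, 29.52, 0.017, -0.0, -0.0], 'tool_pos': [0.183, -0.597, 0.199], 'ee_rot': [-0.104, -0.699, -0.106, 0.699], 'contact_force': [0.368, 0.253, -0.014], 'moment': [0.025, 0.047, -0.012], 'width': 1.004}
scene {'fx': 442.081, 'fy': 442.081, 'cx': 323.464, 'cy': 241.549, 'extrinsics': [[0.832, -0.429, 0.352, 1.006], [0.555, 0.655, -0.513, -0.676], [-0.01, 0.622, 0.783, 1.095], [0.0, 0.0, 0.0, 1.0]]}
bin [(0.69, [285.0, 311.0, 310.0, 343.0]), (0.66, [287.0, 201.0, 347.0, 287.0])]
dock [(0.92, [311.0, 232.0, 396.0, 332.0]), (0.65, [393.0, 233.0, 418.0, 270.0])]
bar [(0.7, [346.0, 231.0, 368.0, 246.0]), (0.21, [205.0, 360.0, 253.0, 409.0])]
bar_tip [(0.56, [349.0, 229.0, 365.0, 250.0])]
bar_hinge [(0.56, [349.0, 230.0, 366.0, 246.0]), (0.23, [311.0, 231.0, 396.0, 335.0])]
bin_foot [(0.88, [285.0, 198.0, 349.0, 290.0]), (0.27, [343.0, 156.0, 360.0, 173.0])]
dock_mouth [(0.57, [310.0, 229.0, 395.0, 331.0])]
timer [(0.81, [250.0, 284.0, 284.
[... 282 characters left out ...]
25], [-0.353, -0.687, 0.636, 0.775], [-0.02, 0.685, 0.729, 0.974], [0.0, 0.0, 0.0, 1.0]]}
bin [(0.75, [287.0, 177.0, 352.0, 289.0]), (0.57, [229.0, 205.0, 319.0, 297.0])]
dock [(0.76, [230.0, 207.0, 322.0, 298.0]), (0.28, [154.0, 398.0, 254.0, 441.0])]
bar [(0.64, [266.0, 264.0, 320.0, 299.0]), (0.63, [199.0, 247.0, 230.0, 289.0])]
bar_tip [(0.82, [268.0, 262.0, 319.0, 296.0]), (0.72, [154.0, 400.0, 256.0, 445.0])]
bar_hinge [(0.62, [267.0, 265.0, 319.0, 297.0])]
bin_foot [(0.96, [284.0, 174.0, 357.0, 290.0])]
dock_mouth [(0.57, [228.0, 204.0, 320.0, 300.0])]
timer [(0.57, [351.0, 204.0, 377.0, 229.0])]
cup [(0.38, [309.0, 179.0, 314.0, 180.0])]
jar [(0.84, [197.0, 245.0, 233.0, 292.0])]
1.1
```

```bash
python3 - <<'E'
import cv2
a=cv2.imread("pics/scene0.png"); cv2.imwrite("pics/scene0c.png",cv2.resize(a[170:370,220:440],None,fx=3,fy=3,interpolation=cv2.INTER_CUBIC)[:600])
a=cv2.imread("pics/side0.png"); cv2.imwrite("pics/side0c.png",cv2.resize(a[150:320,190:400],None,fx=3.5,fy=3.5,interpolation=cv2.INTER_CUBIC)[:600])
E
```

```text
(no output)
```

View pics/scene0.png

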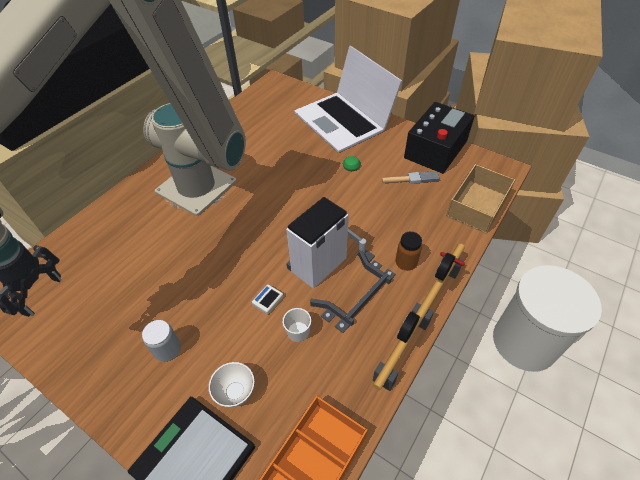

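View pics/scene0c.png

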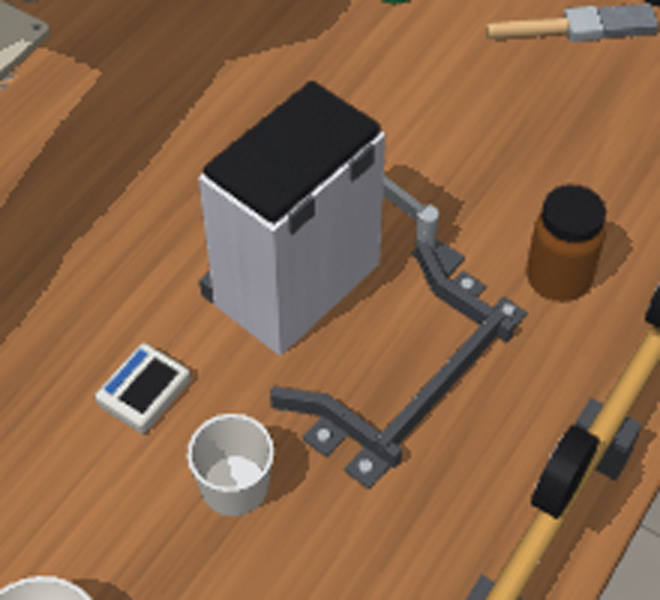

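View pics/side0c.png

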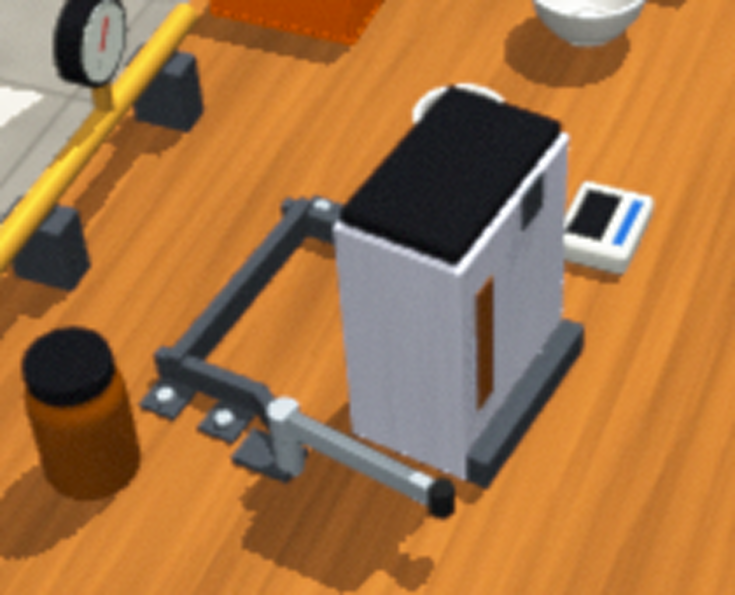

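The scene view shows the bin at about (317,245), dock to its right-below (back stop from 386,277 to 346,318), bar tip hidden behind the bin; the side view shows the bar tip at about (316,292) and the kick strip at (340,265). I'll zoom in for fitting.

```bash
python3 - <<'E'
import cv2
def crop(f,x0,y0,w,h,s,o):
    a=cv2.imread(f)[y0:y0+h,x0:x0+w]; a=cv2.resize(a,None,fx=s,fy=s,interpolation=cv2.INTER_CUBIC)
    a=cv2.convertScaleAbs(a,alpha=1.3,beta=15)
    for i in range(0,w,10): cv2.putText(a,str(x0+i),(i*s,8),0,.3,(255,255,0),1); cv2.line(a,(i*s,0),(i*s,4 if i%20 else 12),(255,255,0),1)
    for i in range(0,h,10): cv2.putText(a,str(y0+i),(0,i*s+4),0,.3,(0,255,255),1); cv2.line(a,(0,i*s),(6,i*s),(0,255,255),1)
    cv2.imwrite(o,a)
crop("pics/scene0.png",305,225,100,110,7,"pics/s1.png") if 0 else crop("pics/scene0.png",300,225,110,110,5,"pics/s1.png")
crop("pics/scene0.png",280,190,80,100,6,"pics/s2.png")
crop("pics/side0.png",225,195,130,110,5,"pics/d1.png")
crop("pics/side0.png",280,170,80,125,4,"pics/d2.png")
E
```

```text
(no output)
```

View pics/s1.png

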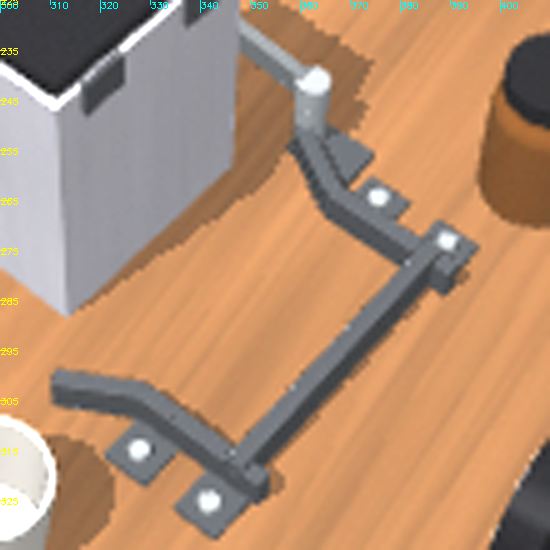

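View pics/s2.png

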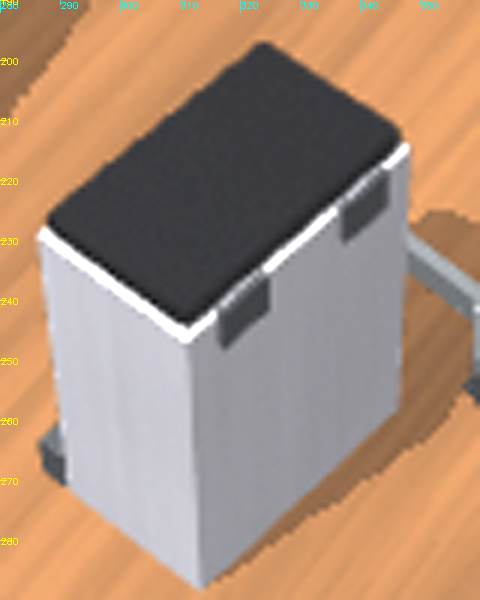

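View pics/d1.png

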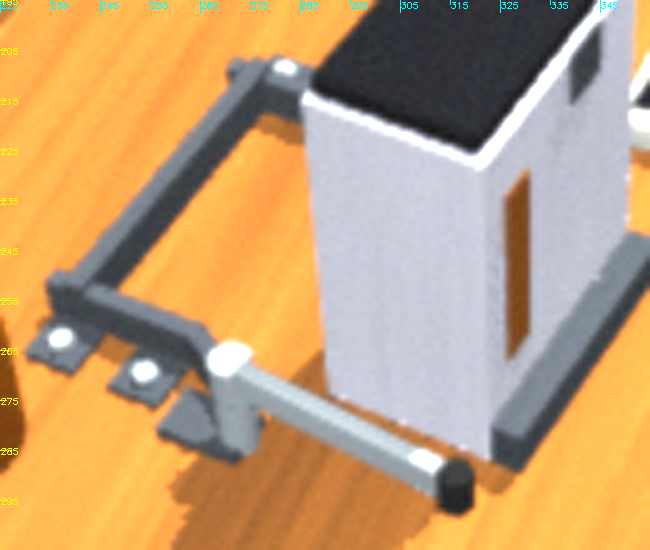

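View pics/d2.png

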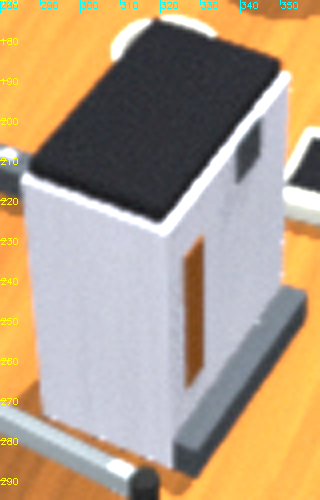

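```bash
cat > h.py <<'E'
import numpy as np
from scipy.optimize import least_squares
PR={'scene':dict(f=442.081,cx=323.464,cy=241.549),'side':dict(f=517.317,cx=319.655,cy=249.568)}
def params():
    from plant import bot
    return {c:bot.camera_params(c) for c in('scene','side')}
def proj(p,X):
    X=np.atleast_2d(X); E=p['extrinsics']; E=np.array(E)
    c=(X-E[:3,3])@E[:3,:3]
    return np.c_[p['cx']+p['fx']*c[:,0]/-c[:,2], p['cy']-p['fy']*c[:,1]/-c[:,2]]
def ray(p,u,v,z):
    E=np.array(p['extrinsics']); d=E[:3,:3]@np.array([(u-p['cx'])/p['fx'],-(v-p['cy'])/p['fy'],-1])
    return E[:3,3]+d*(z-E[2,3])/d[2]
def w(pose,P):
    x,y,t=pose; P=np.atleast_2d(P).astype(float); c,s=np.cos(t),np.sin(t)
    return np.c_[x+c*P[:,0]-s*P[:,1], y+s*P[:,0]+c*P[:,1], P[:,2]]
E
python3 - <<'E'
from h import *
P=params()
B=[('scene',-46,-75,'t',286.7,228.7),('scene',46,-75,'t',311.2,246.8),('scene',46,75,'t',348,214.5),('scene',46,-75,0,313.7,288.2),('scene',46,75,0,346.7,258),('scene',-46,-75,0,291,271.2),
('side',46,75,'t',285.6,214.2),('side',-46,75,'t',321,228),('side',46,75,0,291,274.2),('side',-46,75,0,323.2,286.4),('side',-46,-75,'t',352.5,188.2),('side',-64,75,0,328.4,289),('side',-64,75,28,329.4,282.4),('side',-64,-75,28,356.5,243)]
def rb(q):
    r=[]
    for c,x,y,z,u,v in B:
        zz=q[3] if z=='t' else z/1000
        r.append(proj(P[c],w(q[:3],[x/1e3,y/1e3,zz]))[0]-[u,v])
    return np.ravel(r)
s=least_squares(rb,[.55,0,0,.21],loss='soft_l1'); print('bin',s.x.round(4)); print(rb(s.x).reshape(-1,2).round(1).tolist())
D=[('scene',-63,-109,25,311.6,299),('scene',-20,-83,25,329,301.6),('scene',46,-83,30,348,316),('scene',46,83,30,381.4,278),('scene',-20,83,0,366,267.6),
('side',-20,83,25,266.4,260),('side',46,83,30,244,252),('side',46,-83,30,278,212)]
def rd(q): return np.ravel([proj(P[c],w(q,[x/1e3,y/1e3,z/1e3]))[0]-[u,v] for c,x,y,z,u,v in D])
d=least_squares(rd,[.69,0,0],loss='soft_l1'); print('dock',d.x.round(4)); print(rd(d.x).reshape(-1,2).round(1).tolist())
hinge=w(d.x,[-.062,.124,.05])[0]; print('hinge',hinge,proj(P['side'],hinge),proj(P['scene'],hinge))
tip=ray(P['side'],316.2,292.6,.05); print('tip',tip,np.linalg.norm(tip-hinge))
c,sn=np.cos(d.x[2]),np.sin(d.x[2]); v=(tip-hinge)[:2]; l=np.array([c*v[0]+sn*v[1],-sn*v[0]+c*v[1]]); print('open',np.arctan2(-l[0],-l[1]))
dx=s.x[:2]-d.x[:2]; print('bin in dock',c*dx[0]+sn*dx[1],-sn*dx[0]+c*dx[1],s.x[2]-d.x[2])
E
```

```text
bin [ 0.551  -0.0407 -0.1386  0.1997]
[[-1.3, 0.1], [-0.3, 0.1], [0.3, -0.4], [-0.6, 0.6], [-0.6, -0.3], [-0.4, 0.5], [-1.3, 0.5], [0.1, 0.2], [-1.0, -0.4], [-0.6, 0.8], [-0.4, -0.4], [0.8, 0.9], [-0.3, 0.1], [0.2, -0.9]]
dock [ 0.6828 -0.0617 -0.0933]
[[-0.5, -0.1], [-0.1, -0.7], [-0.2, -2.9], [0.9, -4.3], [-2.7, 0.4], [0.0, -0.6], [-0.5, -2.1], [-2.1, -2.6]]
hinge [0.63258909 0.06750827 0.05      ] [[272.1234133 269.5191313]] [[360.92433365 242.57370169]]
tip [0.50921812 0.09731669 0.05      ] 0.1269209915188698
open 1.7145332931315764
bin in dock -0.1331325951249098 0.008672193802310801 -0.045216571026597444
```

```bash
cat > ov.py <<'E'
import cv2
from h import *
def draw(a,p,q,segs,col,x0,y0,s):
    for A,B in segs:
        uv=proj(p,w(q,np.array([A,B])/1e3)); uv=((uv-[x0,y0]+.5)*s*8).astype(int)
        cv2.line(a,tuple(map(int,uv[0])),tuple(map(int,uv[1])),col,1,cv2.LINE_AA,3)
dockseg=[]
for z in(25,0):
  for sg in(1,-1):
    dockseg+=[((-63,109*sg,z),(-20,83*sg,z)),((-20,83*sg,z),(70,83*sg,z))]
dockseg+=[((46,-83,30),(46,83,30)),((46,-83,0),(46,83,0))]
import itertools
binseg=[]
for z in(0,200): 
  c=[(-46,-75,z),(46,-75,z),(46,75,z),(-46,75,z)]; binseg+=[(c[i],c[(i+1)%4]) for i in range(4)]
binseg+=[((-64,-75,z),(-64,75,z)) for z in(0,28)]
def overlay(src,p,dq,bq,x0,y0,ww,hh,s,out,bar=None):
    a=cv2.imread(src)[y0:y0+hh,x0:x0+ww]; a=cv2.resize(a,None,fx=s,fy=s,interpolation=cv2.INTER_CUBIC)
    a=cv2.convertScaleAbs(a,alpha=1.3,beta=15)
    if dq is not None:
        draw(a,p,dq,dockseg,(0,255,0),x0,y0,s)
        if bar is not None:
            draw(a,p,dq,[((-62,124,50),(-62-128*np.sin(bar),124-128*np.cos(bar),50))],(0,0,255),x0,y0,s)
    if bq is not None: draw(a,p,bq,binseg,(255,255,0),x0,y0,s)
    cv2.imwrite(out,a)
E
python3 - <<'E'
from ov import *
P=params(); d=[.6828,-.0617,-.0933]; b=[.551,-.0407,-.1386]
overlay("pics/scene0.png",P['scene'],d,b,280,190,120,145,5,"pics/o1.png",1.71)
overlay("pics/side0.png",P['side'],d,b,225,170,140,130,5,"pics/o2.png",1.71)
E
```

```text
(no output)
```

View pics/o1.png

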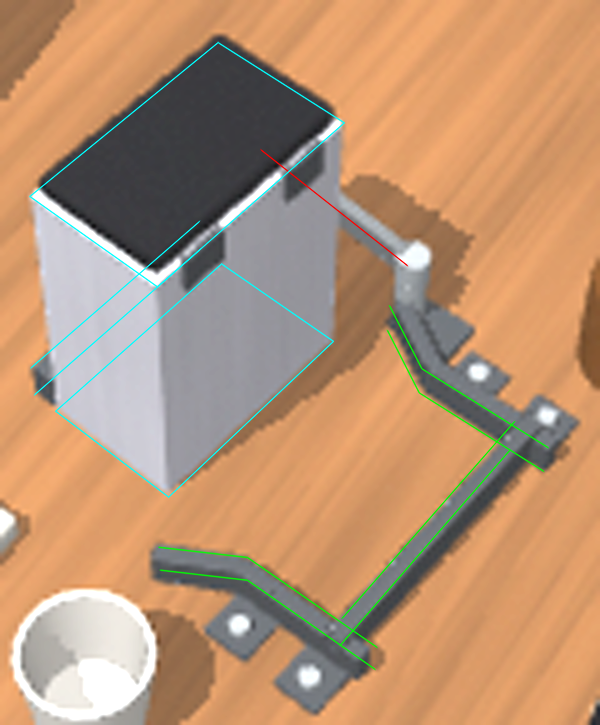

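View pics/o2.png

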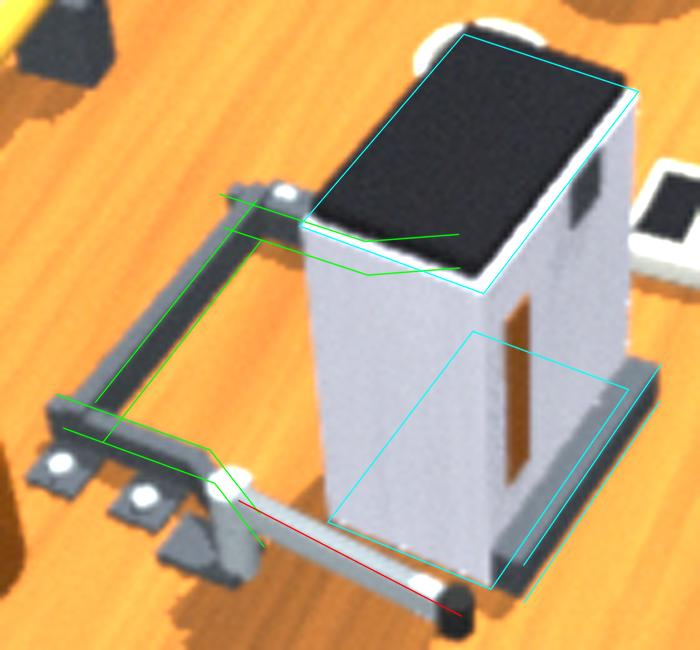

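The overlays match the bin within about 1 px. The dock model is a few mm short in x, which I'll refine later. Next I approach with the tool leaned and the fingers open across the strip, so two contact points hold the bin's yaw.

```bash
cat >> h.py <<'E'
from scipy.spatial.transform import Rotation as R
def cur():
    from plant import bot
    s=bot.sense(); q=np.array(s['ee_rot']); return np.array(s['tool_pos']),R.from_quat(q[[1,2,3,0]]),s
def target(yaw,lean,flip=1):
    h=np.array([np.cos(yaw),np.sin(yaw),0]); x=np.sin(lean)*h-np.cos(lean)*np.array([0,0,1])
    y=flip*np.array([-np.sin(yaw),np.cos(yaw),0]); return R.from_matrix(np.c_[x,y,np.cross(x,y)])
def rel(pos,yaw,lean,jy=None):
    p,r,s=cur(); best=min((target(yaw,lean,f) for f in(1,-1)),key=lambda t:(r.inv()*t).magnitude())
    print('t',round(s['clock'],2),'F',np.round(s['contact_force'],1),'pos',p.round(4),'shift',(r.inv().apply(np.array(pos)-p)).round(4),'rot',(r.inv()*best).as_rotvec().round(4))
E
python3 - <<'E'
from h import *
p,r,s=cur(); print(r.as_matrix().round(3))
rel([.38,-.03,.22],-.14,.5)
P=params()
for n,u,v,z in [('tin',160,340,.05),('timer',267,299,.02),('cup',297,323,.04)]: print(n,ray(P['scene'],u,v,z).round(3))
E
```

```text
[[-0.     0.293 -0.956]
 [ 0.    -0.956 -0.293]
 [-1.    -0.    -0.   ]]
t 1.1 F [-0.2 -0.4 -0.8] pos [ 0.1834 -0.5975  0.1999] shift [-0.0201 -0.4848 -0.3545] rot [0.4286 0.4919 0.1095]
tin [ 0.364 -0.491  0.05 ]
timer [ 0.504 -0.231  0.02 ]
cup [ 0.626 -0.253  0.04 ]
```

```bash
T="";python3 -m handwheel '-0.02 -0.485 -0.354 0.429 0.492 0.11 0.0854;-0.02 -0.485 -0.354 0.429 0.492 0.11 0.0854;-0.02 -0.485 -0.354 0.429 0.492 0.11 0.0854;-0.02 -0.485 -0.354 0.429 0.492 0.11 0.0854;-0.02 -0.485 -0.354 0.429 0.492 0.11 0.0854;-0.02 -0.485 -0.354 0.429 0.492 0.11 0.0854;-0.02 -0.485 -0.354 0.429 0.492 0.11 0.0854;-0.02 -0.485 -0.354 0.429 0.492 0.11 0.0854;-0.02 -0.485 -0.354 0.429 0.492 0.11 0.0854;-0.02 -0.485 -0.354 0.429 0.492 0.11 0.0854;-0.02 -0.485 -0.354 0.429 0.492 0.11 0.0854;-0.02 -0.485 -0.354 0.429 0.492 0.11 0.0854;-0.02 -0.485 -0.354 0.429 0.492 0.11 0.0854;-0.02 -0.485 -0.354 0.429 0.492 0.11 0.0854;-0.02 -0.485 -0.354 0.429 0.492 0.11 0.0854;-0.02 -0.485 -0.354 0.429 0.492 0.11 0.0854'
python3 - <<'E'
from plant import bot
from h import *
import cv2
rel([.38,-.03,.22],-.14,.5)
p=bot.camera_params('wrist'); im=bot.camera('wrist'); cv2.imwrite("pics/w1.png",im[:,:,::-1]); print(p)
E
```

```text
clock: 2.7
tool_pos: [0.3792, -0.0309, 0.2198]
ee_rot: [-0.036, 0.858, -0.061, -0.509]
contact_force: [0.1, -0.2, -0.5]
width: 1.001
t 2.7 F [ 0.1 -0.2 -0.5] pos [ 0.3792 -0.0309  0.2198] shift [ 0.0001 -0.001  -0.0006] rot [-0.0017  0.0001 -0.0018]
{'fx': 385.8042753803652, 'fy': 385.8042753803652, 'cx': 315.16474802510834, 'cy': 236.81669838339477, 'extrinsics': array([[-1.41902188e-01,  9.71995141e-01, -1.87321153e-01,
         3.64640724e-01],
       [-9.89880682e-01, -1.39325185e-01,  2.69207810e-02,
        -2.91097055e-02],
       [ 6.83140729e-05,  1.89245708e-01,  9.81929762e-01,
         4.11217978e-01],
       [ 0.00000000e+00,  0.00000000e+00,  0.00000000e+00,
         1.00000000e+00]])}
```

View pics/w1.png

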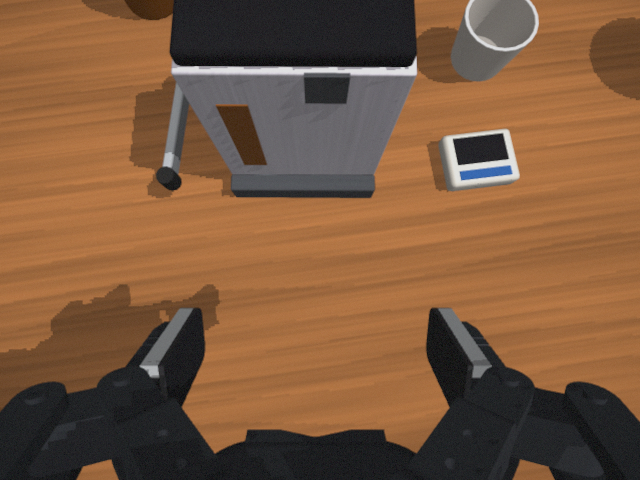

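The wrist view shows the strip's outer edge from (232,192) to (374,190), the bar tip at (169,178) and the timer at (480,160). Next is one higher look to refine the dock.

```bash
python3 - <<'E'
from h import *
rel([.47,-.05,.46],-.14,.4)
from plant import bot
p=bot.camera_params('wrist')
for u,v,z in [(232,192,.028),(374,190,.028),(237,197,0),(374,197,0),(169,178,.055)]: print(ray(p,u,v,z).round(4))
E
```

```text
t 2.75 F [-0.1 -0.1 -0.2] pos [ 0.3792 -0.0313  0.2198] shift [-0.1665  0.0056 -0.1963] rot [-0.003  -0.0998 -0.0022]
[0.4968 0.0383 0.028 ]
[ 0.4779 -0.1075  0.028 ]
[0.4999 0.0384 0.    ]
[ 0.4782 -0.1118  0.    ]
[0.5103 0.0925 0.055 ]
```

```bash
python3 -m handwheel '-0.166 0.006 -0.196 0 -0.1 0 0.0854;-0.166 0.006 -0.196 0 -0.1 0 0.0854;-0.166 0.006 -0.196 0 -0.1 0 0.0854;-0.166 0.006 -0.196 0 -0.1 0 0.0854;-0.166 0.006 -0.196 0 -0.1 0 0.0854;-0.166 0.006 -0.196 0 -0.1 0 0.0854;-0.166 0.006 -0.196 0 -0.1 0 0.0854;-0.166 0.006 -0.196 0 -0.1 0 0.0854'
python3 - <<'E'
from plant import bot
from ov import *
rel([.47,-.05,.46],-.14,.4)
p=bot.camera_params('wrist'); im=bot.camera('wrist'); cv2.imwrite("pics/w2.png",im[:,:,::-1])
np.save("w2.npy",p,allow_pickle=True)
overlay("pics/w2.png",p,[.6828,-.0617,-.0933],[.551,-.0407,-.1386],100,0,400,300,2,"pics/w2o.png",1.71)
E
```

```text
clock: 3.55
tool_pos: [0.469, -0.0516, 0.4577]
ee_rot: [-0.04, 0.83, -0.061, -0.552]
contact_force: [-1.3, -0.3, -0.4]
width: 0.999
t 3.55 F [-1.3 -0.3 -0.4] pos [ 0.469  -0.0516  0.4577] shift [-0.0019 -0.0018 -0.0016] rot [-0.006   0.0031 -0.0029]
```

View pics/w2o.png

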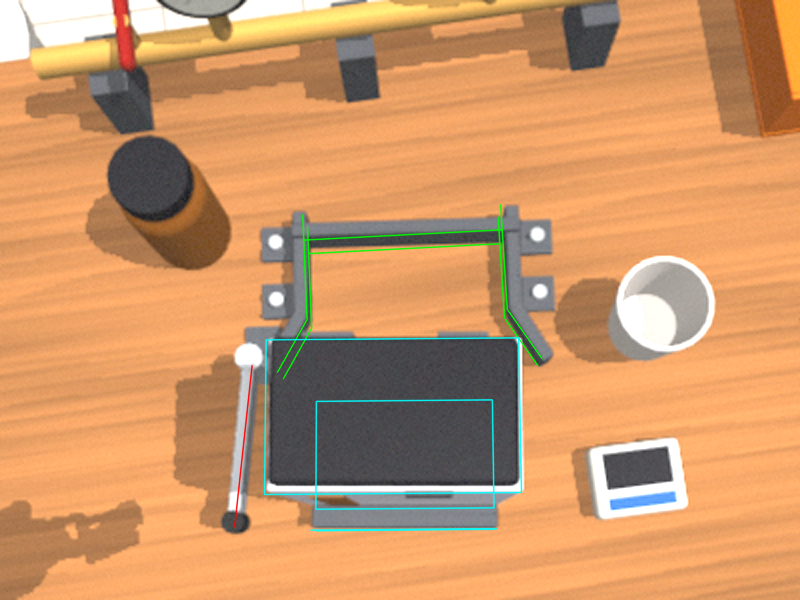

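View pics/w2.png

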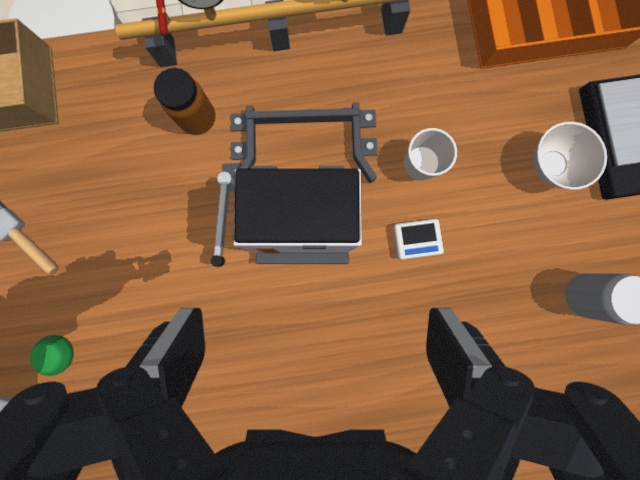

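```bash
python3 - <<'E'
import cv2
a=cv2.imread("pics/w2.png")[95:195,215:395]; a=cv2.resize(a,None,fx=4.4,fy=4.4,interpolation=cv2.INTER_CUBIC); cv2.imwrite("pics/w2c.png",cv2.convertScaleAbs(a,alpha=1.5,beta=20))
E
```

```text
(no output)
```

View pics/w2c.png

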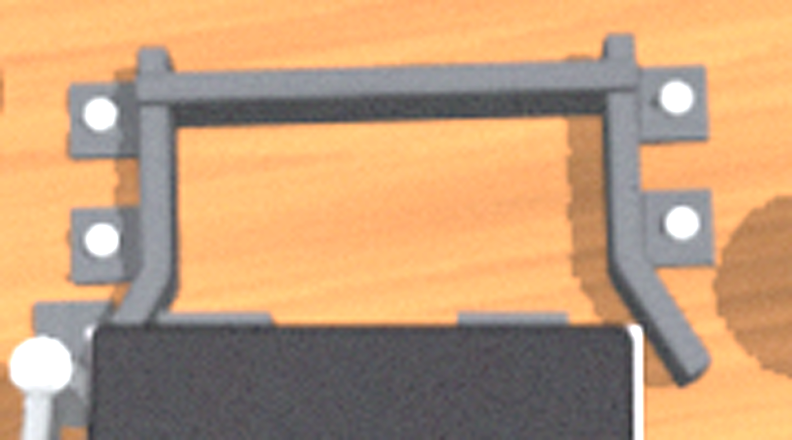

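```bash
python3 - <<'E'
from ov import *
P=params(); P['w']=np.load("w2.npy",allow_pickle=True).item()
D=[('scene',-63,-109,25,311.6,299),('scene',-20,-83,25,329,301.6),('side',-20,83,25,266.4,260),
('w',46,83,30,254.1,118.2),('w',46,-83,30,352.7,115.7),('w',46,83,0,255.5,123.6),('w',46,-83,0,352.3,121.4),('w',-20,-83,25,353.9,155.9),('w',-63,-109,25,370.2,182.3),('w',-20,83,25,253.6,155.2)]
def rd(q): return np.ravel([proj(P[c],w(q,[x/1e3,y/1e3,z/1e3]))[0]-[u,v] for c,x,y,z,u,v in D])
for sel in('all','w'):
    if sel=='w': D=[d for d in D if d[0]=='w']
    d=least_squares(rd,[.69,0,0],loss='soft_l1'); print('dock',d.x.round(4)); print(rd(d.x).reshape(-1,2).round(1).tolist())
q=d.x if 0 else least_squares(rd,[.69,0,0]).x
hinge=w(q,[-.062,.124,.05])[0]; 
tip=np.mean([ray(P['side'],316.2,292.6,.05),ray(P['w'],217.5,261,.056)],0); print('hinge',hinge,'tip',tip,ray(P['w'],217.5,261,.056),np.linalg.norm((tip-hinge)[:2]))
c,sn=np.cos(q[2]),np.sin(q[2]); v=(tip-hinge)[:2]; l=np.array([c*v[0]+sn*v[1],-sn*v[0]+c*v[1]]); print('open',np.arctan2(-l[0],-l[1]))
b=[.551,-.0407,-.1386]
dx=np.array(b[:2])-q[:2]; print('bin in dock',c*dx[0]+sn*dx[1],-sn*dx[0]+c*dx[1],b[2]-q[2])
print(w(q,[-.064,0,.012]))
overlay("pics/w2.png",P['w'],q,b,100,0,400,300,2,"pics/w2p.png",1.69)
overlay("pics/side0.png",P['side'],q,b,225,170,140,130,5,"pics/o2.png",1.71)
E
```

```text
dock [ 0.6833 -0.0641 -0.1315]
[[-1.3, -0.8], [-1.1, -0.8], [-1.0, -1.5], [-1.0, -1.2], [0.6, -0.2], [0.4, 0.3], [-0.7, 1.0], [0.0, -0.6], [0.1, -1.7], [0.0, 1.6]]
dock [ 0.6832 -0.0641 -0.1386]
[[-0.7, -1.5], [0.8, 0.2], [0.6, -0.0], [-0.5, 1.4], [-0.0, -0.2], [-0.1, -1.1], [0.0, 1.3]]
hinge [0.63885468 0.06724582 0.05      ] tip [0.50976869 0.09553993 0.053     ] [0.51031927 0.09376318 0.056     ] 0.13215047666774654
open 1.6484198559227243
bin in dock -0.13415204672845077 0.004983923638999934 -0.00044775978022928986
[[ 0.6197973 -0.0552973  0.012    ]]
```

View pics/w2p.png

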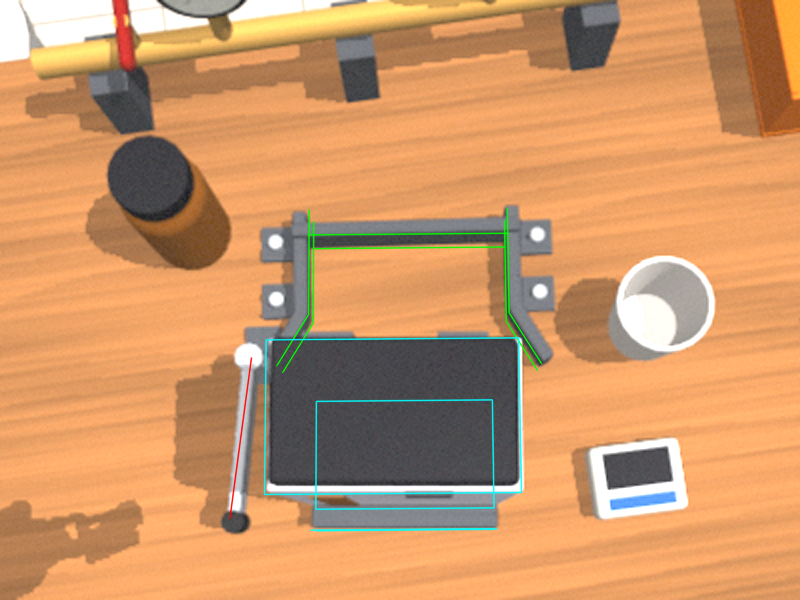

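View pics/o2.png

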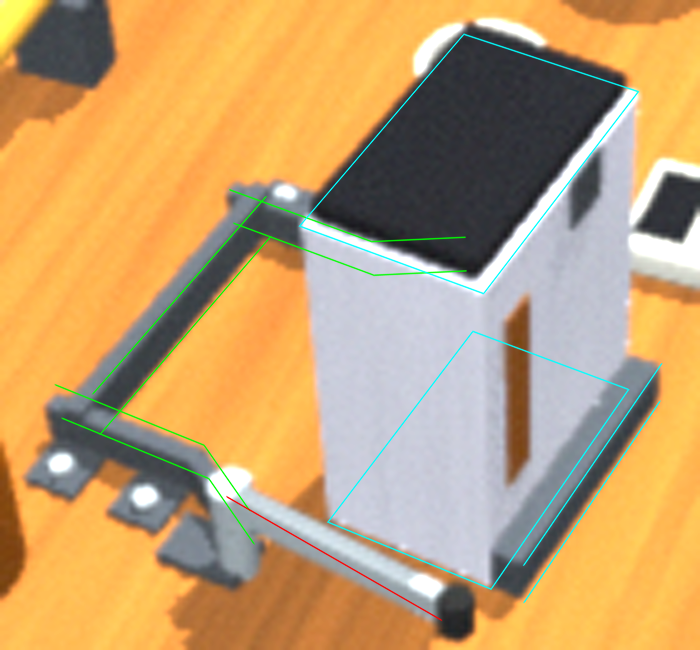

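The combined dock estimate is about (0.683, -0.063) with yaw about -0.115. The bin sits at dock x -134 mm, y +7 mm, yaw -0.025, so it is already aimed well. I'll come down behind the strip.

```bash
python3 - <<'E'
from h import *
rel([.41,-.023,.25],-.139,.65)
rel([.41,-.023,.012],-.139,.65)
E
```

```text
t 3.6 F [ 0.3  0.4 -0.4] pos [ 0.4686 -0.0512  0.457 ] shift [ 0.1671 -0.0194  0.1372] rot [-0.006   0.254  -0.0036]
t 3.6 F [ 0.3  0.4 -0.4] pos [ 0.4686 -0.0512  0.457 ] shift [ 0.3866 -0.0194  0.229 ] rot [-0.006   0.254  -0.0036]
```

```bash
python3 -m handwheel '0.167 -0.019 0.137 -0.006 0.254 -0.004 0.0854;0.167 -0.019 0.137 -0.006 0.254 -0.004 0.0854;0.167 -0.019 0.137 -0.006 0.254 -0.004 0.0854;0.167 -0.019 0.137 -0.006 0.254 -0.004 0.0854;0.167 -0.019 0.137 -0.006 0.254 -0.004 0.0854;0.25 -0.019 0.172 -0.006 0.254 -0.004 0.0854;0.3 -0.019 0.193 -0.006 0.254 -0.004 0.0854;0.35 -0.019 0.214 -0.006 0.254 -0.004 0.0854;0.37 -0.019 0.222 -0.006 0.254 -0.004 0.0854;0.386 -0.019 0.229 -0.006 0.254 -0.004 0.0854;0.386 -0.019 0.229 -0.006 0.254 -0.004 0.0854;0.386 -0.019 0.229 -0.006 0.254 -0.004 0.0854'
python3 - <<'E'
from plant import bot
from ov import *
rel([.41,-.023,.012],-.139,.65)
im=bot.camera('wrist'); cv2.imwrite("pics/w3.png",im[:,:,::-1])
im=bot.camera('side'); cv2.imwrite("pics/d3.png",im[:,:,::-1])
a=cv2.resize(im[150:320,260:430,::-1],None,fx=3.5,fy=3.5); cv2.imwrite("pics/d3c.png",a)
E
```

```text
clock: 4.8
tool_pos: [0.4564, -0.0236, 0.0506]
ee_rot: [-0.032, 0.881, -0.063, -0.468]
contact_force: [-0.5, -1.3, -0.8]
width: 1.002
t 4.8 F [-0.5 -1.3 -0.8] pos [ 0.4564 -0.0236  0.0506] shift [0.0062 0.0058 0.0598] rot [-0.0003  0.0562 -0.0025]
```

View pics/w3.png

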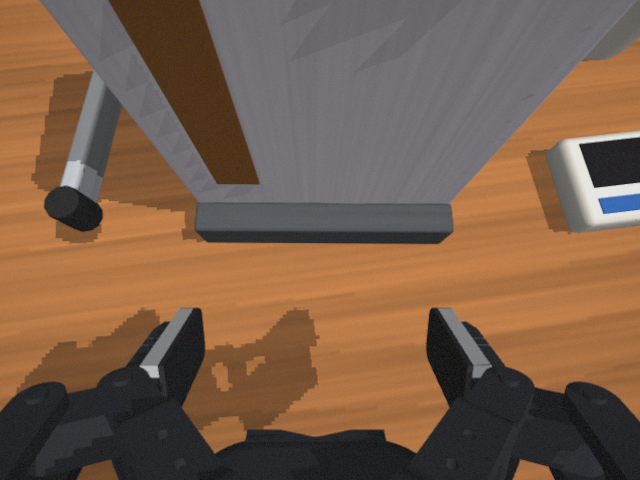

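View pics/d3c.png

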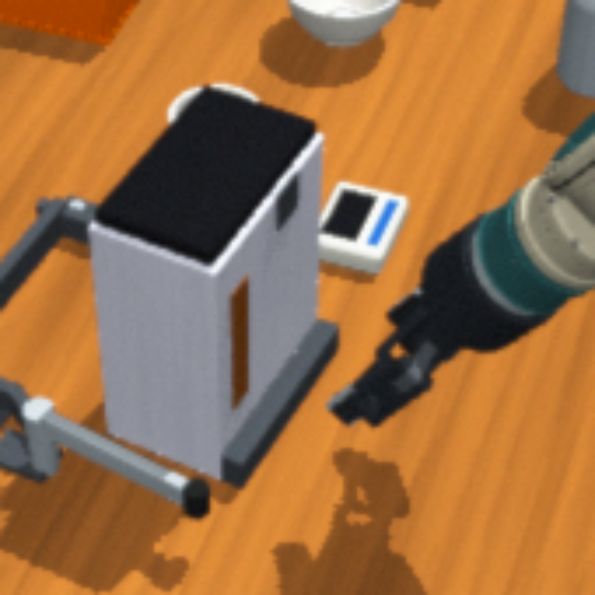

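```bash
python3 - <<'E'
from h import *
p,r,s=cur(); print(s['qpos'].round(3) if hasattr(s['qpos'],'round') else s['qpos'])
rel([.44,-.0275,.015],-.139,.5)
rel([.45,-.029,.015],-.139,.6)
E
```

```text
[-0.227 -0.218 -1.077  0.119  0.047  3.069]
t 4.9 F [-0.1 -0.1 -0.4] pos [ 0.4564 -0.0236  0.0514] shift [0.0214 0.006  0.0334] rot [-0.0005 -0.0951 -0.0025]
t 4.9 F [-0.1 -0.1 -0.4] pos [ 0.4564 -0.0236  0.0514] shift [0.0271 0.0061 0.0251] rot [-0.0004  0.0049 -0.0025]
```

Joint 3 is at its fold limit, and joint 6 (3.07) is nearly at its range limit. I'll back off and turn the tool half a turn, then use a lean of 0.5.

```bash
python3 - <<'E'
from h import *
rel([.43,-.026,.1],-.139,.5)
E
```

```text
t 4.9 F [-0.1 -0.1 -0.4] pos [ 0.4564 -0.0236  0.0514] shift [-0.0547  0.0061 -0.0058] rot [-0.0005 -0.0951 -0.0025]
```

```bash
python3 -m handwheel '-0.055 0.006 -0.006 0 -0.095 0 0.0854;-0.055 0.006 -0.006 0 -0.095 0 0.0854;-0.055 0.006 -0.006 0 -0.095 0 0.0854'
python3 -m handwheel '0 0 0 -0.15 0 0 0.0854;0 0 0 -0.3 0 0 0.0854;0 0 0 -0.45 0 0 0.0854;0 0 0 -0.6 0 0 0.0854;0 0 0 -0.75 0 0 0.0854;0 0 0 -0.9 0 0 0.0854;0 0 0 -1.05 0 0 0.0854;0 0 0 -1.2 0 0 0.0854;0 0 0 -1.35 0 0 0.0854;0 0 0 -1.5 0 0 0.0854;0 0 0 -1.65 0 0 0.0854;0 0 0 -1.8 0 0 0.0854;0 0 0 -1.95 0 0 0.0854;0 0 0 -2.1 0 0 0.0854;0 0 0 -2.25 0 0 0.0854;0 0 0 -2.4 0 0 0.0854;0 0 0 -2.55 0 0 0.0854;0 0 0 -2.7 0 0 0.0854;0 0 0 -2.85 0 0 0.0854;0 0 0 -2.85 0 0 0.0854'
python3 - <<'E'
from h import *
p,r,s=cur(); print(s['qpos'])
rel([.45,-.0285,.06],-.139,.5)
rel([.45,-.0285,.002],-.139,.5)
E
```

```text
clock: 5.2
tool_pos: [0.4314, -0.0266, 0.1043]
ee_rot: [-0.035, 0.86, -0.062, -0.506]
contact_force: [0.7, 0.4, 0.2]
width: 0.998
clock: 7.2
tool_pos: [0.4293, -0.0261, 0.1026]
ee_rot: [0.845, 0.159, 0.492, -0.135]
contact_force: [0.5, -0.0, 0.4]
width: 0.997
[-0.2493559  -0.35828863 -0.96766838  0.45846754  0.0499961   0.196231  ]
t 7.2 F [ 0.5 -0.   0.4] pos [ 0.4293 -0.0261  0.1026] shift [ 0.0473 -0.     -0.0025] rot [-0.2929  0.0057  0.0026]
t 7.2 F [ 0.5 -0.   0.4] pos [ 0.4293 -0.0261  0.1026] shift [ 0.0981 -0.008  -0.0294] rot [-0.2929  0.0057  0.0026]
```

```bash
python3 -m handwheel '0.047 0 -0.003 -0.15 0.006 0.003 0.0854;0.047 0 -0.003 -0.293 0.006 0.003 0.0854;0.047 0 -0.003 -0.293 0.006 0.003 0.0854;0.07 -0.004 -0.015 -0.293 0.006 0.003 0.0854;0.085 -0.006 -0.023 -0.293 0.006 0.003 0.0854;0.098 -0.008 -0.029 -0.293 0.006 0.003 0.0854;0.098 -0.008 -0.029 -0.293 0.006 0.003 0.0854'
python3 - <<'E'
from plant import bot
from ov import *
p,r,s=cur(); print(np.round(s['qpos'],3))
rel([.47,-.0315,.002],-.139,.5)
im=bot.camera('wrist'); cv2.imwrite("pics/w4.png",im[:,:,::-1])
im=bot.camera('side'); cv2.imwrite("pics/d4.png",im[:,:,::-1])
a=cv2.resize(im[150:320,230:430,::-1],None,fx=3.5,fy=3.5); cv2.imwrite("pics/d4c.png",a)
E
```

```text
clock: 7.9
tool_pos: [0.4483, -0.0282, 0.001]
ee_rot: [0.857, 0.038, 0.51, -0.061]
contact_force: [-1.1, 0.3, -0.1]
width: 0.997
[-0.244 -0.074 -1.064  0.086  0.051 -0.087]
t 7.9 F [-1.1  0.3 -0.1] pos [ 0.4483 -0.0282  0.001 ] shift [ 0.0096 -0.0001  0.0198] rot [-0.0048 -0.0029 -0.0007]
```

View pics/w4.png

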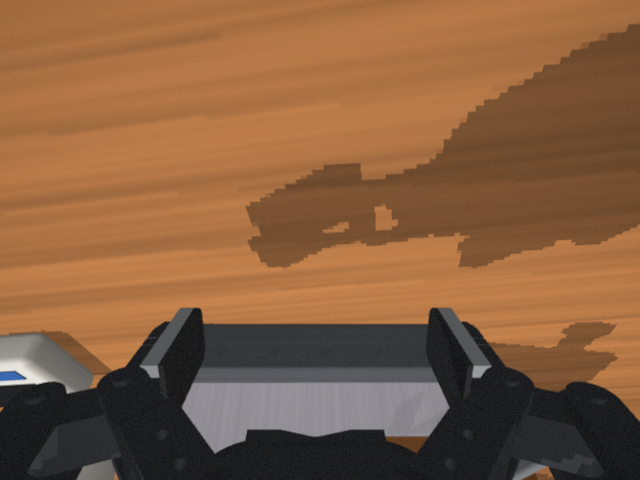

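View pics/d4c.png

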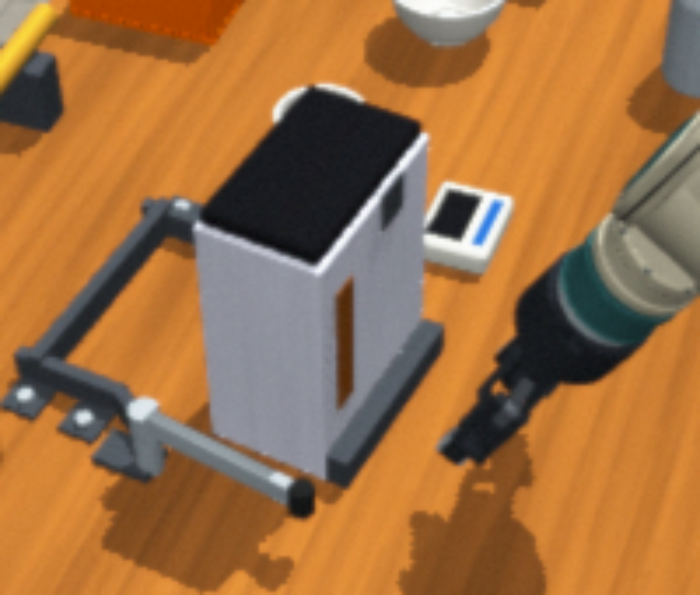

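```bash
python3 -m handwheel '0.005 0 0.009 0 0 0 0.0854;0.009 0 0.016 0 0 0 0.0854;0.0115 -0.0005 0.021 0 0 0 0.0854;0.0134 -0.0005 0.0246 0 0 0 0.0854;0.0148 -0.0005 0.0272 0 0 0 0.0854;0.0163 -0.001 0.0298 0 0 0 0.0854;0.0177 -0.001 0.0325 0 0 0 0.0854;0.0192 -0.001 0.0351 0 0 0 0.0854;0.0206 -0.001 0.0377 0 0 0 0.0854;0.022 -0.0012 0.0404 0 0 0 0.0854;0.0235 -0.0012 0.043 0 0 0 0.0854;0.0249 -0.0013 0.0457 0 0 0 0.0854;0.0263 -0.0014 0.0483 0 0 0 0.0854;0.0278 -0.0015 0.051 0 0 0 0.0854'
python3 - <<'E'
from plant import bot
from ov import *
P=params()
p,r,s=cur(); print(np.round(s['qpos'],3),s['contact_force'])
rel([.616,-.0554,.002],-.113,.5)
for c,x0,y0,ww,hh,k in [('scene',280,190,120,145,4),('side',225,170,140,130,4)]:
    im=bot.camera(c); cv2.imwrite(f"pics/{c}5.png",im[:,:,::-1])
    overlay(f"pics/{c}5.png",P[c],[.683,-.063,-.115],[.551+.022,-.0407-.0035,-.1386],x0,y0,ww,hh,k,f"pics/{c}5o.png",1.68)
E
```

```text
clock: 9.4
tool_pos: [0.5079, -0.0384, 0.0031]
ee_rot: [0.858, 0.037, 0.508, -0.06]
contact_force: [0.1, -1.0, 0.2]
width: 0.998
[-0.231  0.034 -0.955  0.082  0.044 -0.078] [ 0.09800069 -0.96901842  0.19228671]
t 9.4 F [ 0.1 -1.   0.2] pos [ 0.5079 -0.0384  0.0031] shift [ 0.0535 -0.0016  0.0955] rot [-0.0255  0.001   0.0121]
```

View pics/scene5o.png

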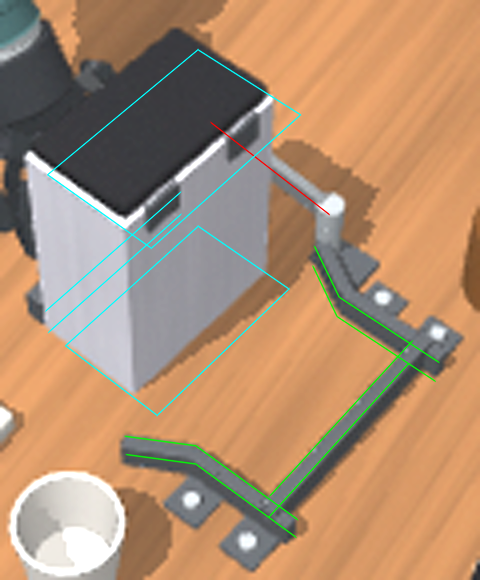

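View pics/side5o.png

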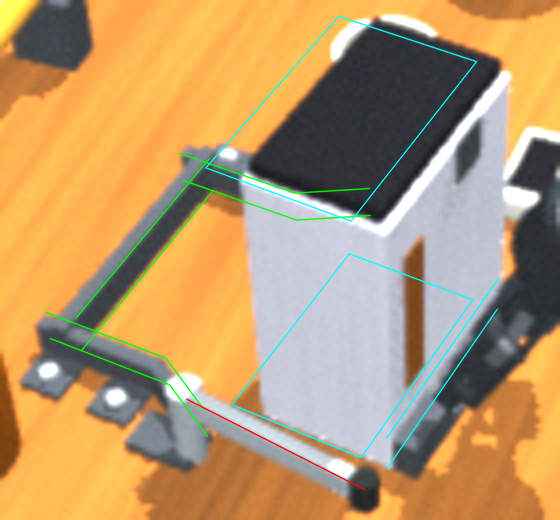

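```bash
python3 - <<'E'
from plant import bot
import cv2
im=bot.camera('wrist'); cv2.imwrite("pics/w5.png",im[:,:,::-1])
a=cv2.imread("pics/side5.png")[215:300,300:380]; cv2.imwrite("pics/d5c.png",cv2.convertScaleAbs(cv2.resize(a,None,fx=7,fy=7,interpolation=cv2.INTER_CUBIC),alpha=2,beta=30))
E
```

```text
(no output)
```

View pics/w5.png

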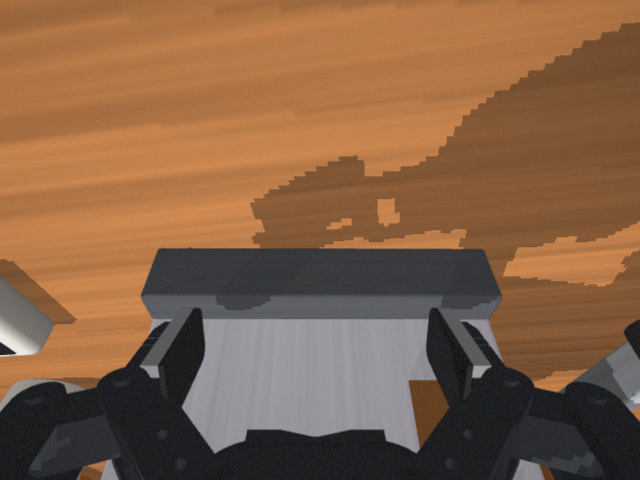

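View pics/d5c.png

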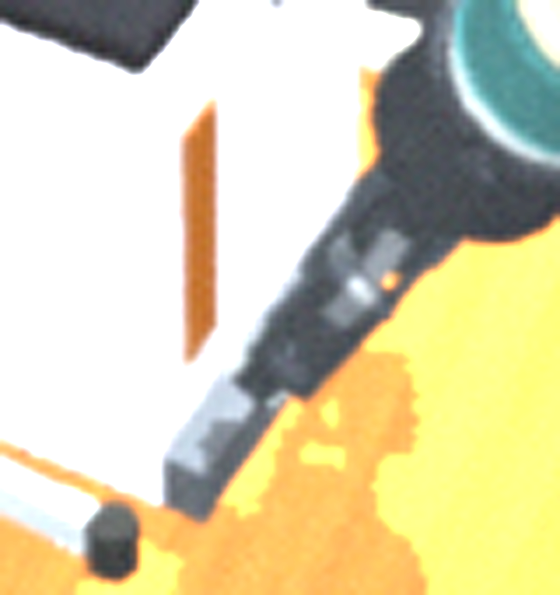

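```bash
python3 - <<'E'
from h import *
from plant import bot
p=bot.camera_params('wrist'); pos,r,s=cur(); E=p['extrinsics']
for u,v in [(202,310),(430,310),(180,308),(204,350)]:
    d=E[:3,:3]@np.array([(u-p['cx'])/p['fx'],-(v-p['cy'])/p['fy'],-1]); o=r.inv().apply(E[:3,3]-pos); d=r.inv().apply(d)
    yy=(-.0425 if u<300 else .0425)*(-1 if np.sign(d[1])!=np.sign(-1 if u<300 else 1) else 1)
    k=(yy-o[1])/d[1]; X=o+k*d; print('cam',o.round(3),'tip tool',X.round(4),'world',(pos+r.apply(X)).round(4))
for u,v,z in [(155,248,0),(485,248,0),(142,297,.028),(500,297,.028)]: print(ray(p,u,v,z).round(4))
E
```

```text
cam [-0.175 -0.    -0.078] tip tool [-0.0466 -0.0425 -0.0078] world [ 0.473  -0.0765  0.0403]
cam [-0.175 -0.    -0.078] tip tool [-0.0464  0.0425 -0.0076] world [0.4853 0.0076 0.0403]
cam [-0.175 -0.    -0.078] tip tool [-0.0673 -0.0425 -0.0198] world [ 0.4528 -0.0736  0.0527]
cam [-0.175 -0.    -0.078] tip tool [-0.049  -0.0425  0.0079] world [ 0.4855 -0.0783  0.0499]
[ 0.4788 -0.1096  0.    ]
[0.5008 0.042  0.    ]
[ 0.4782 -0.1066  0.028 ]
[0.4994 0.0395 0.028 ]
```

The wrist picture shows the open fingertips at (202,310) and (430,310), standing above the strip (outer face rows 248–295) and not yet touching. Open, they sit farther back than I assumed. I'll back off and narrow the opening to 30 mm, which brings the tips forward while keeping two contacts.

```bash
python3 -m handwheel '-0.0276 0 -0.019 0 0 0 0.0854;-0.0276 0 -0.019 0 0 0 0.03;-0.0276 0 -0.019 0 0 0 0.03;-0.0276 0 -0.019 0 0 0 0.03;-0.0276 0 -0.019 0 0 0 0.03;-0.0276 0 -0.019 0 0 0 0.03;-0.0276 0 -0.019 0 0 0 0.03;-0.0276 0 -0.019 0 0 0 0.03'
python3 - <<'E'
from plant import bot
import cv2
from h import *
im=bot.camera('wrist'); cv2.imwrite("pics/w6.png",im[:,:,::-1])
im=bot.camera('side'); cv2.imwrite("pics/side6.png",im[:,:,::-1])
a=im[205:300,300:400,::-1]; cv2.imwrite("pics/d6c.png",cv2.convertScaleAbs(cv2.resize(a,None,fx=6,fy=6,interpolation=cv2.INTER_CUBIC),alpha=1.6,beta=20))
p=bot.camera_params('side'); pos,r,s=cur()
print(proj(p,pos),(proj(p,pos)-[300,205])*6)
E
```

```text
clock: 10.35
tool_pos: [0.4784, -0.0342, 0.0181]
ee_rot: [0.858, 0.037, 0.509, -0.06]
contact_force: [-0.4, 0.3, 0.8]
width: 0.353
[[347.23635391 264.50638604]] [[283.41812347 357.03831623]]
```

View pics/w6.png

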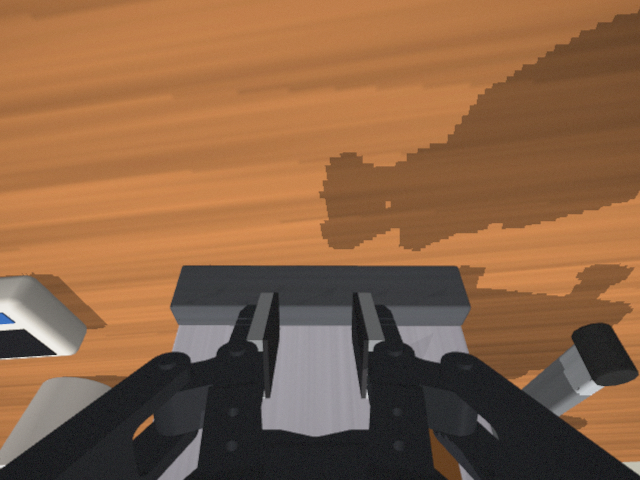

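View pics/d6c.png

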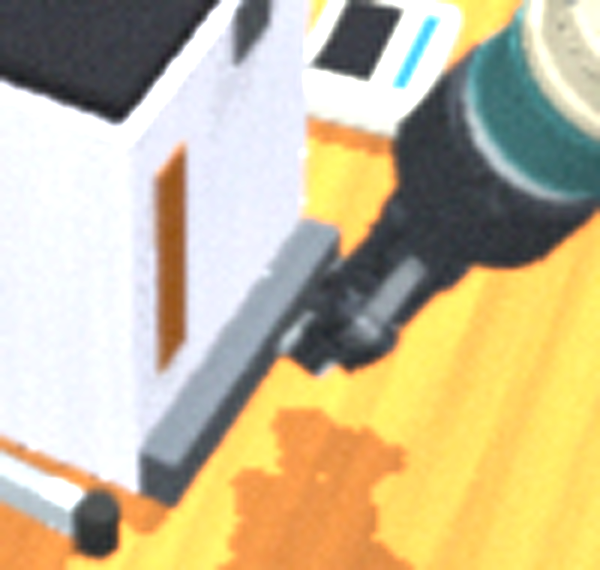

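```bash
python3 - <<'E'
from h import *
from plant import bot
p=bot.camera_params('wrist'); pos,r,s=cur(); E=p['extrinsics']
for u,v in [(278,293),(353,293),(265,293),(366,293)]:
    d=E[:3,:3]@np.array([(u-p['cx'])/p['fx'],-(v-p['cy'])/p['fy'],-1]); o=r.inv().apply(E[:3,3]-pos); d=r.inv().apply(d)
    for yy in(.015,.02,.0295):
        k=yy/abs(d[1]); X=o+k*d; print(u,'tip tool',X.round(4),'world',(pos+r.apply(X)).round(4))
rel([.478,-.0342,.006],-.139,.5)
E
```

```text
278 tip tool [-0.0332 -0.0154 -0.0082] world [ 0.4533 -0.0463  0.0434]
278 tip tool [ 0.0141 -0.0204  0.015 ] world [ 0.4952 -0.0573  0.013 ]
278 tip tool [ 0.1039 -0.0299  0.0591] world [ 0.5749 -0.0781 -0.0446]
353 tip tool [-0.0368  0.0146 -0.0099] world [ 0.4543 -0.0161  0.0457]
353 tip tool [0.0093 0.0196 0.0127] world [ 0.4965 -0.0171  0.0162]
353 tip tool [0.0968 0.0291 0.0556] world [ 0.5768 -0.0188 -0.0399]
265 tip tool [-0.0701 -0.0154 -0.0263] world [ 0.4201 -0.0416  0.067 ]
265 tip tool [-0.0351 -0.0204 -0.0091] world [ 0.4509 -0.051   0.0446]
265 tip tool [ 0.0314 -0.0299  0.0235] world [ 0.5095 -0.0689  0.0019]
366 tip tool [-0.0721  0.0146 -0.0272] world [ 0.4225 -0.0117  0.0683]
366 tip tool [-0.0377  0.0196 -0.0104] world [ 0.4542 -0.0111  0.0463]
366 tip tool [0.0275 0.0291 0.0216] world [ 0.5143 -0.01    0.0045]
t 10.45 F [-1.3  0.6 -0.4] pos [ 0.4784 -0.0342  0.0182] shift [ 0.0105 -0.     -0.0062] rot [-0.0027  0.001  -0.0004]
```

```bash
python3 -m handwheel '-0.005 0 -0.009 0 0 0 0.03;0.001 0 -0.012 0 0 0 0.03;0.0055 0 -0.015 0 0 0 0.03;0.0055 0 -0.015 0 0 0 0.03'
python3 -m handwheel '0.002 0 0.0035 0 0 0 0.03;0.0038 0 0.007 0 0 0 0.03;0.0053 0 0.0097 0 0 0 0.03;0.0067 0 0.0123 0 0 0 0.03;0.0081 0 0.0149 0 0 0 0.03;0.0096 -0.0003 0.0176 0 0 0 0.03'
python3 - <<'E'
from h import *
from plant import bot
import cv2
rel([.616,-.0554,.004],-.115,.5)
im=bot.camera('side'); cv2.imwrite("pics/side7.png",im[:,:,::-1])
a=im[205:300,290:390,::-1]; cv2.imwrite("pics/d7c.png",cv2.convertScaleAbs(cv2.resize(a,None,fx=6,fy=6,interpolation=cv2.INTER_CUBIC),alpha=1.6,beta=20))
E
```

```text
clock: 10.85
tool_pos: [0.4666, -0.0325, 0.0048]
ee_rot: [0.858, 0.037, 0.51, -0.06]
contact_force: [-0.1, 0.2, 0.3]
width: 0.352
clock: 11.45
tool_pos: [0.4868, -0.0356, 0.0049]
ee_rot: [0.858, 0.037, 0.509, -0.06]
contact_force: [0.3, 0.2, -0.5]
width: 0.351
t 11.45 F [ 0.3  0.2 -0.5] pos [ 0.4868 -0.0356  0.0049] shift [ 0.0633 -0.0014  0.1144] rot [-0.0239 -0.0013  0.0109]
```

View pics/d7c.png

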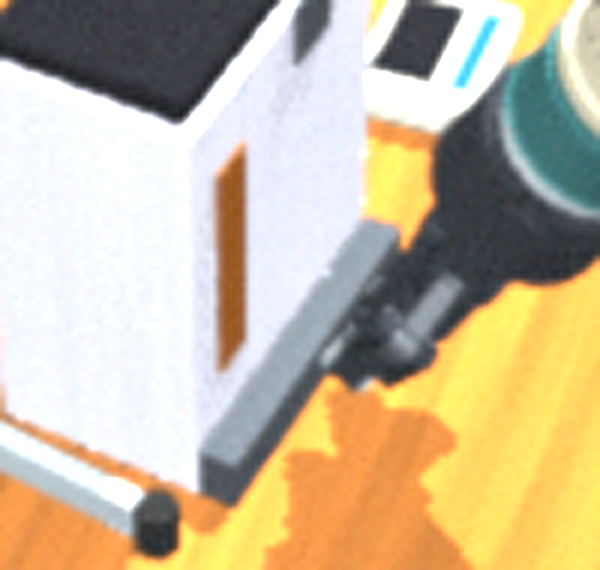

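```bash
python3 -m handwheel '0.0014 0 0.0026 0 0 0 0.03;0.0029 0 0.0053 0 0 0 0.03;0.0043 0 0.0079 0 0 0 0.03;0.0057 -0.0003 0.0105 0 0 0 0.03;0.0072 -0.0004 0.0132 0 0 0 0.03;0.0086 -0.0005 0.0158 0 0 0 0.03;0.01 -0.0006 0.0184 0 0 0 0.03;0.0115 -0.0007 0.021 0 0 0 0.03'
python3 - <<'E'
from h import *
from plant import bot
import cv2
rel([.616,-.0554,.004],-.115,.5)
im=bot.camera('side'); cv2.imwrite("pics/side8.png",im[:,:,::-1])
a=im[165:300,270:390,::-1]; cv2.imwrite("pics/d8c.png",cv2.convertScaleAbs(cv2.resize(a,None,fx=4.4,fy=4.4,interpolation=cv2.INTER_CUBIC),alpha=1.6,beta=20))
E
```

```text
clock: 12.3
tool_pos: [0.5113, -0.04, 0.0051]
ee_rot: [0.858, 0.037, 0.509, -0.06]
contact_force: [1.0, -0.7, -0.3]
width: 0.35
t 12.3 F [ 1.  -0.7 -0.3] pos [ 0.5113 -0.04    0.0051] shift [ 0.0516 -0.0006  0.0923] rot [-0.0239 -0.0004  0.011 ]
```

View pics/d8c.png

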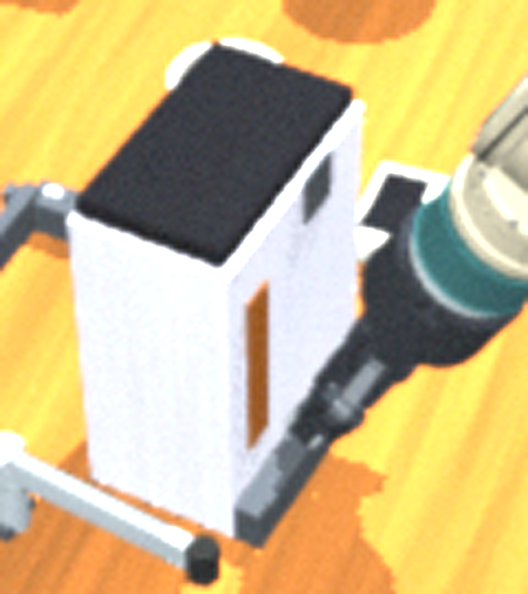

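The bin hasn't moved, although the reported TCP is 23 mm past the strip face. The wrist picture puts the real fingertips about 35 mm behind the reported TCP, hovering over the strip. I'll back off and check this before lowering.

```bash
python3 -m handwheel '-0.0215 0 -0.0395 0 0 0 0.03;-0.0215 0 -0.0395 0 0 0 0.03'
python3 - <<'E'
from h import *
from plant import bot
import cv2
im=bot.camera('side'); cv2.imwrite("pics/side9.png",im[:,:,::-1])
pos,r,s=cur(); print(pos,s['qpos'],s['width'])
P=params(); a=im[205:300,300:400,::-1]; a=cv2.convertScaleAbs(cv2.resize(a,None,fx=6,fy=6,interpolation=cv2.INTER_CUBIC),alpha=1.8,beta=30)
for x,col in((0,(0,255,0)),(-.02,(255,0,0)),(-.038,(0,0,255))):
    for y in(-.02,.02):
        uv=proj(P['side'],pos+r.apply([x,y,0]))[0]; cv2.circle(a,tuple(int(t) for t in (uv-[300,205])*6),4,col,-1)
cv2.imwrite("pics/d9c.png",a)
im=bot.camera('wrist'); cv2.imwrite("pics/w9.png",im[:,:,::-1])
E
```

```text
clock: 12.55
tool_pos: [0.4588, -0.0316, 0.0009]
ee_rot: [0.855, 0.038, 0.514, -0.06]
contact_force: [-2.0, 0.9, -1.5]
width: 0.35
[ 0.46230525 -0.03248324  0.00264463] [-0.24624195 -0.04930217 -1.03422811  0.09459419  0.05175465 -0.09129175] 0.34635399241391923
```

View pics/d9c.png

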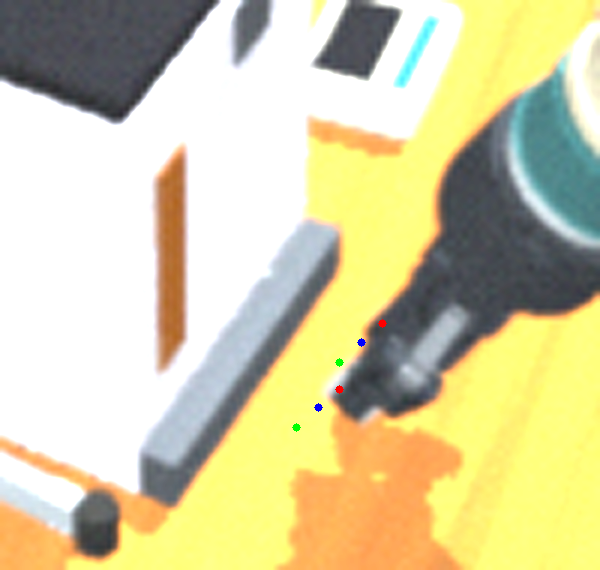

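View pics/w9.png

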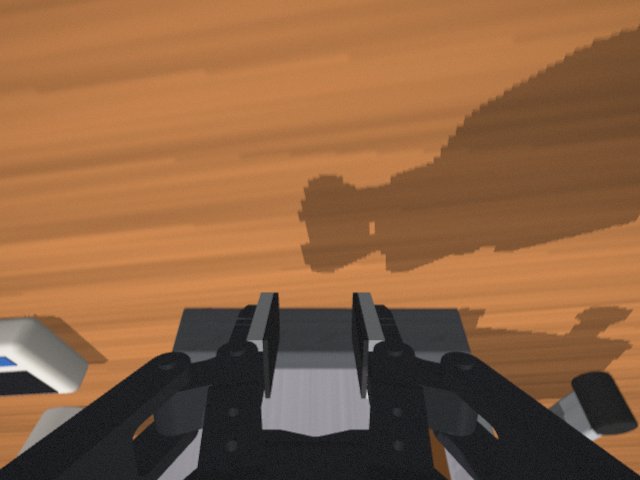

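The side view confirms it: the tips (about 340,400 zoomed) coincide with the red markers, roughly 37 mm behind the reported TCP. I'll lower by that amount, checking force.

```bash
python3 -m handwheel '0.007 0 -0.004 0 0 0 0.03;0.0132 0 -0.0072 0 0 0 0.03;0.0132 0 -0.0072 0 0 0 0.03'
python3 -m handwheel '0.0035 0 -0.002 0 0 0 0.03;0.007 0 -0.004 0 0 0 0.03;0.007 0 -0.004 0 0 0 0.03'
python3 - <<'E'
from h import *
from plant import bot
import cv2
im=bot.camera('side'); cv2.imwrite("pics/side10.png",im[:,:,::-1])
rel([.5,-.037,-.022],-.139,.5)
a=im[205:300,300:400,::-1]; a=cv2.convertScaleAbs(cv2.resize(a,None,fx=6,fy=6,interpolation=cv2.INTER_CUBIC),alpha=1.8,beta=30)
cv2.imwrite("pics/d10c.png",a)
E
```

```text
clock: 12.95
tool_pos: [0.4654, -0.0332, -0.0114]
ee_rot: [0.857, 0.037, 0.51, -0.06]
contact_force: [-0.3, 0.5, -0.1]
width: 0.354
clock: 13.25
tool_pos: [0.4649, -0.0331, -0.0202]
ee_rot: [0.857, 0.037, 0.511, -0.06]
contact_force: [-0.7, 0.4, -0.1]
width: 0.352
t 13.3 F [-1.1  0.5 -0.1] pos [ 0.465  -0.0331 -0.0199] shift [0.0186 0.0011 0.03  ] rot [-0.0032 -0.0038 -0.0007]
```

View pics/d10c.png

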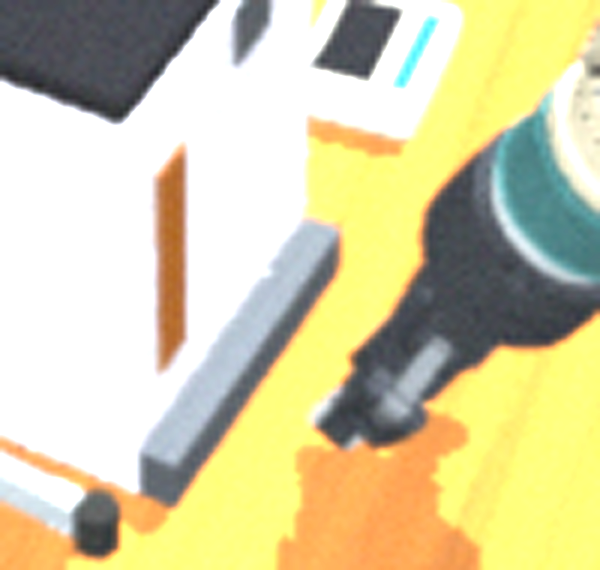

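```bash
python3 -m handwheel '0.0038 0 0.007 0 0 0 0.03;0.0077 0 0.014 0 0 0 0.03;0.0105 0 0.0193 0 0 0 0.03;0.012 0 0.022 0 0 0 0.03;0.0134 0 0.0246 0 0 0 0.03;0.0148 0 0.0272 0 0 0 0.03;0.0163 0 0.0298 0 0 0 0.03;0.0177 0 0.0325 0 0 0 0.03;0.0192 0 0.0351 0 0 0 0.03'
python3 - <<'E'
from h import *
from plant import bot
import cv2
im=bot.camera('side'); cv2.imwrite("pics/side11.png",im[:,:,::-1])
rel([.633,-.057,-.022],-.115,.5)
a=im[165:300,270:390,::-1]; a=cv2.convertScaleAbs(cv2.resize(a,None,fx=4.4,fy=4.4,interpolation=cv2.INTER_CUBIC),alpha=1.6,beta=20)
cv2.imwrite("pics/d11c.png",a)
E
```

```text
clock: 14.2
tool_pos: [0.4985, -0.0377, -0.0234]
ee_rot: [0.854, 0.038, 0.515, -0.06]
contact_force: [-12.3, 0.6, 8.7]
width: 0.35
t 14.25 F [-6.  -0.  -0.6] pos [ 0.4995 -0.0378 -0.0231] shift [ 6.220e-02 -1.000e-04  1.197e-01] rot [-0.0248 -0.0129  0.0108]
```

View pics/d11c.png

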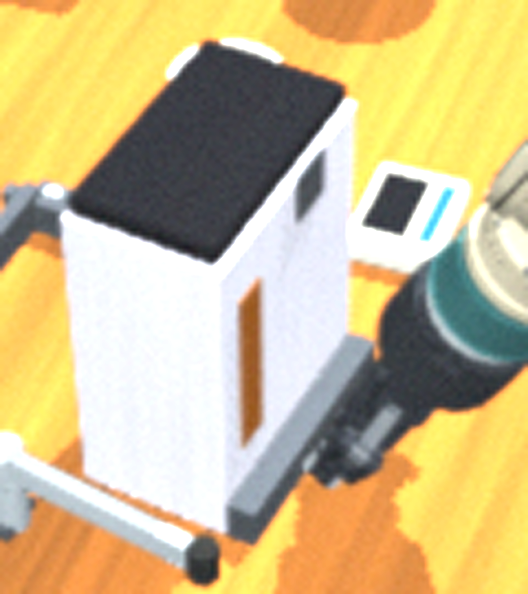

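Contact is made: about 6–12 N, and the bin has slid 2–3 mm upright. I'll continue pushing, raising the tip 3 mm so it doesn't scrape the table.

```bash
python3 -m handwheel '-0.0012 0 0.004 0 0 0 0.03;0.0003 0 0.0067 0 0 0 0.03;0.0017 0 0.0093 0 0 0 0.03;0.0031 0 0.012 -0.003 0 0.001 0.03;0.0046 0 0.0146 -0.004 0 0.002 0.03;0.006 0 0.0172 -0.005 0 0.002 0.03;0.0075 0 0.02 -0.006 0 0.003 0.03;0.0089 0 0.0225 -0.007 0 0.003 0.03;0.0103 0 0.025 -0.008 0 0.004 0.03;0.0118 0 0.0277 -0.009 0 0.004 0.03;0.0132 0 0.0304 -0.01 0 0.005 0.03;0.0146 0 0.033 -0.011 0 0.005 0.03;0.0161 0 0.0356 -0.012 0 0.005 0.03'
cat > look.py <<'E'
import sys
from plant import bot
from ov import *
n=sys.argv[1]; b=[float(v) for v in sys.argv[2:5]]
D=[.683,-.063,-.115]; P=params()
rel([.627,-.0567,-.020],-.115,.5)
for c,x0,y0,ww,hh,k in [('scene',280,180,120,155,4),('side',200,150,165,150,4)]:
    im=bot.camera(c); cv2.imwrite(f"pics/{c}{n}.png",im[:,:,::-1])
    overlay(f"pics/{c}{n}.png",P[c],D,b,x0,y0,ww,hh,k,f"pics/{c}{n}o.png",1.68)
E
python3 look.py 12 .592 -.0465 -.13
```

```text
clock: 15.55
tool_pos: [0.5336, -0.0424, -0.023]
ee_rot: [0.853, 0.034, 0.518, -0.055]
contact_force: [-11.1, 1.0, 7.9]
width: 0.347
t 15.55 F [-11.1   1.    7.9] pos [ 0.5336 -0.0424 -0.023 ] shift [ 0.0409 -0.0022  0.0852] rot [-0.013  -0.0207  0.0053]
```

View pics/scene12o.png

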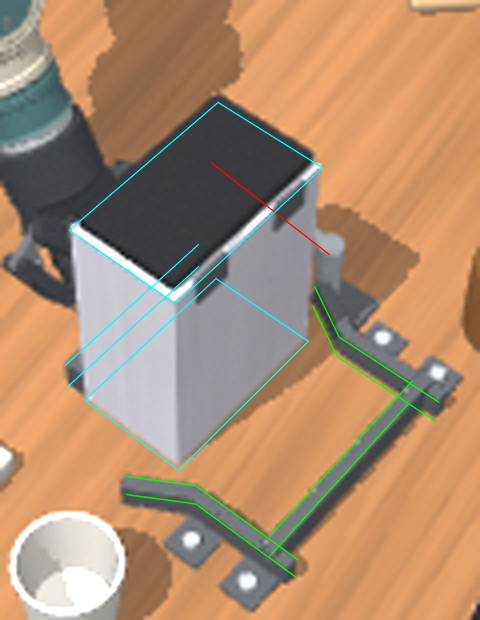

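View pics/side12o.png

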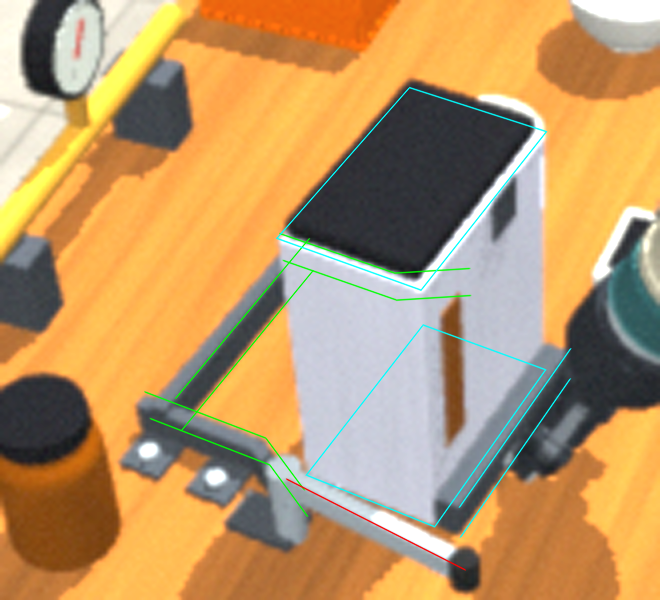

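```bash
python3 -m handwheel '-0.0015 0 0.0077 0 0 0 0.03;0 0 0.0103 -0.002 0 0.001 0.03;0.0015 -0.0003 0.0129 -0.003 0 0.001 0.03;0.003 -0.0004 0.0156 -0.004 0 0.002 0.03;0.0044 -0.0005 0.0182 -0.005 0 0.002 0.03;0.0059 -0.0006 0.0208 -0.006 0 0.002 0.03;0.0074 -0.0007 0.0235 -0.007 0 0.003 0.03;0.0088 -0.0008 0.0261 -0.008 0 0.003 0.03;0.0103 -0.0009 0.0287 -0.009 0 0.004 0.03;0.0118 -0.001 0.0314 -0.01 0 0.004 0.03;0.0132 -0.001 0.034 -0.011 0 0.005 0.03;0.0147 -0.001 0.0366 -0.012 0 0.005 0.03;0.0162 -0.001 0.0393 -0.013 0 0.005 0.03;0.0177 -0.001 0.0419 -0.013 0 0.005 0.03'
python3 look.py 13 .628 -.0535 -.12
```

```text
clock: 17.05
tool_pos: [0.5754, -0.0484, -0.0212]
ee_rot: [0.852, 0.03, 0.521, -0.049]
contact_force: [-11.8, 1.4, 7.6]
width: 0.354
t 17.05 F [-11.8   1.4   7.6] pos [ 0.5754 -0.0484 -0.0212] shift [ 0.0227 -0.0023  0.047 ] rot [-0.0002 -0.0265 -0.0004]
```

View pics/scene13o.png

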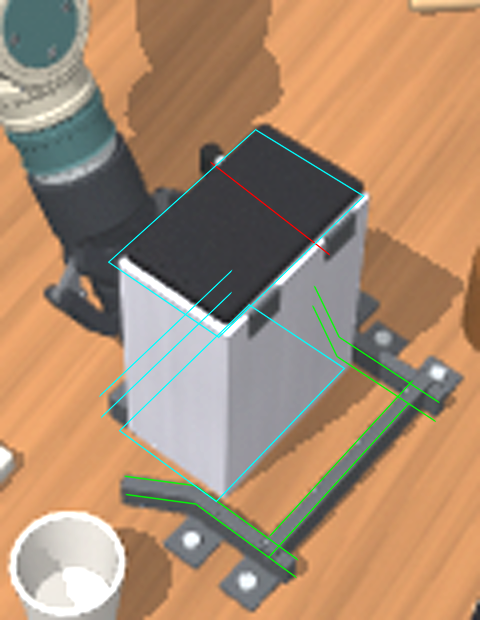

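View pics/side13o.png

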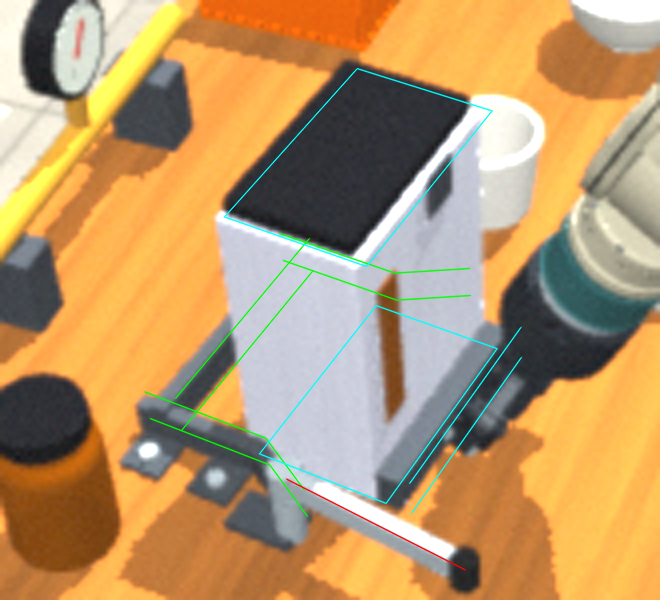

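```bash
cat > fit.py <<'E'
from h import *
def fit(B,z0=.2):
    P=params()
    def rb(q): return np.ravel([proj(P[c],w(q[:3],[x/1e3,y/1e3,z/1e3]))[0]-[u,v] for c,x,y,z,u,v in B])
    s=least_squares(rb,[.63,-.05,-.12],loss='soft_l1').x; print('bin',s.round(4),rb(s).reshape(-1,2).round(1).tolist())
    for D in([.683,-.063,-.115],):
        c,sn=np.cos(D[2]),np.sin(D[2]); d=s[:2]-D[:2]; print('in dock',(c*d[0]+sn*d[1]).round(4),(-sn*d[0]+c*d[1]).round(4),(s[2]-D[2]).round(3))
def S(c,pts):
    o={'scene':(280,180),'side':(200,150)}[c]
    return [(c,x,y,z,u/4+o[0]-.4,v/4+o[1]-.4) for x,y,z,u,v in pts]
E
python3 - <<'E'
from fit import *
fit(S('scene',[(-46,-75,200,122,262),(46,-75,200,227,335),(46,75,200,366,198),(46,-75,0,223,498)])+S('side',[(46,75,200,218,216),(-46,75,200,358,267),(-46,-75,200,484,98),(-46,75,0,376,495)]))
E
```

```text
bin [ 0.6325 -0.0521 -0.1133] [[-1.7, 0.4], [-0.2, 0.8], [0.9, -0.5], [-0.1, 1.1], [-0.5, 0.2], [0.0, -0.4], [-0.3, 2.9], [0.7, 1.8]]
in dock -0.0514 0.0051 0.002
```

The bin is now at about dock x -51 mm, y +5 mm, yaw 0, so its front is past the flare and between the straight rails. I'll keep pushing.

```bash
python3 -m handwheel '0.0005 -0.0002 0.0065 0 0 0 0.03;0.002 -0.0003 0.009 0 -0.005 0 0.03;0.0035 -0.0005 0.0116 0 -0.01 0 0.03;0.005 -0.0006 0.0143 0 -0.01 0 0.03;0.0064 -0.0008 0.0169 0 -0.01 0 0.03;0.0079 -0.001 0.0195 0 -0.01 0 0.03;0.0094 -0.0011 0.0222 0 -0.01 0 0.03;0.0108 -0.0013 0.0248 0 -0.01 0 0.03;0.0123 -0.0015 0.0274 0 -0.01 0 0.03;0.0138 -0.0016 0.03 0 -0.01 0 0.03;0.0152 -0.0018 0.0327 0 -0.01 0 0.03;0.0167 -0.002 0.0353 0 -0.01 0 0.03'
python3 look.py 14 .665 -.059 -.115
```

```text
clock: 18.35
tool_pos: [0.6112, -0.0538, -0.0215]
ee_rot: [0.853, 0.03, 0.519, -0.048]
contact_force: [-12.3, 3.2, 9.2]
width: 0.352
t 18.35 F [-12.3   3.2   9.2] pos [ 0.6112 -0.0538 -0.0215] shift [ 0.006  -0.0011  0.0149] rot [-0.     -0.0216 -0.0018]
```

View pics/scene14o.png

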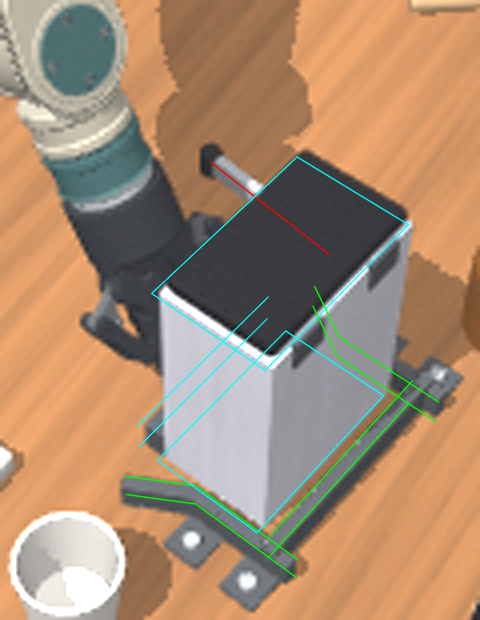

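View pics/side14o.png

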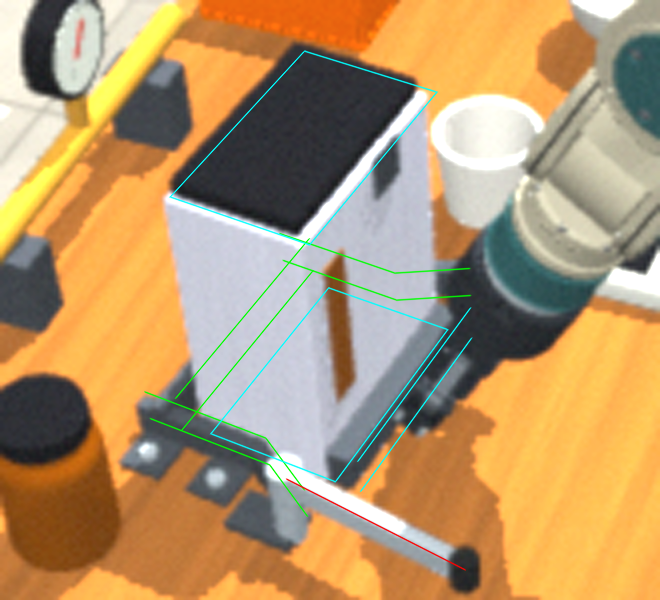

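```bash
python3 -m handwheel '0.0005 -0.0002 0.0065 0 0 0 0.03;0.002 -0.0003 0.009 0 -0.005 0 0.03;0.0035 -0.0005 0.0116 0 -0.01 0 0.03;0.005 -0.0006 0.0143 0 -0.01 0 0.03;0.006 -0.0008 0.016 0 -0.01 0 0.03'
python3 - <<'E'
from h import *
rel([.627,-.0567,-.020],-.115,.5)
E
python3 -m handwheel '0.002 0 0.004 0 0 0 0.03;0.003 0 0.006 0 0 0 0.03;0.0035 0 0.007 0 0 0 0.03'
python3 look.py 15 .683 -.061 -.115
```

```text
clock: 18.95
tool_pos: [0.6251, -0.0557, -0.0215]
ee_rot: [0.854, 0.03, 0.517, -0.048]
contact_force: [-11.0, 1.8, 5.6]
width: 0.349
t 18.95 F [-11.    1.8   5.6] pos [ 0.6251 -0.0557 -0.0215] shift [-0.0004 -0.0008  0.0024] rot [-0.     -0.0172 -0.0028]
clock: 19.25
tool_pos: [0.6258, -0.0552, -0.0249]
ee_rot: [0.851, 0.031, 0.522, -0.048]
contact_force: [-24.4, 2.4, 18.5]
width: 0.355
t 19.25 F [-24.4   2.4  18.5] pos [ 0.6258 -0.0552 -0.0249] shift [-0.0037 -0.0013  0.0034] rot [-0.0004 -0.0296 -0.003 ]
```

View pics/scene15o.png

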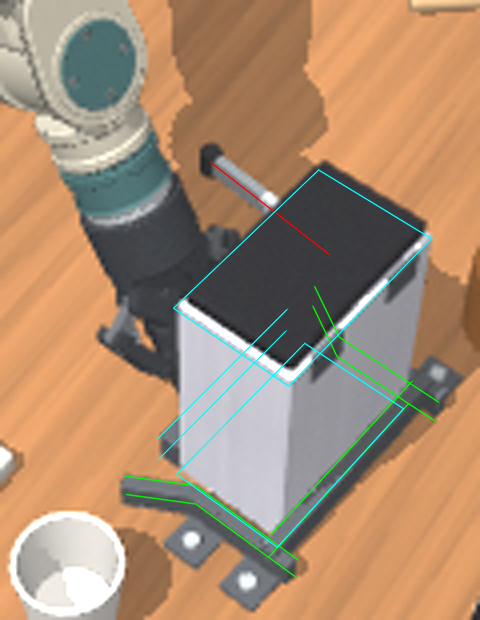

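View pics/side15o.png

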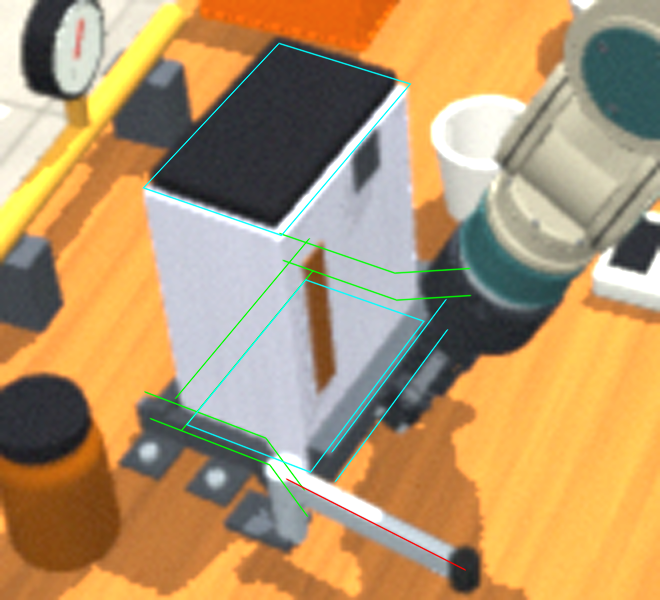

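Force rose to 24 N with almost no further travel, at the predicted home TCP. I'll back off along the push line and check.

```bash
python3 -m handwheel '-0.007 0 -0.006 0 0 0 0.03;-0.012 0 -0.017 0 0 0 0.03;-0.02 0 -0.033 0 0 0 0.03;-0.032 0 -0.055 0 0 0 0.03;-0.05 0 -0.08 0 0 0 0.03;-0.05 0 -0.08 0 0 0 0.03'
python3 look.py 16 .683 -.061 -.115
python3 - <<'E'
import cv2
for c,x,y in(("scene",310,210),("side",225,160)):
    a=cv2.imread(f"pics/{c}16.png")[y:y+125,x:x+110]; cv2.imwrite(f"pics/z16{c}.png",cv2.convertScaleAbs(cv2.resize(a,None,fx=4.7,fy=4.7,interpolation=cv2.INTER_CUBIC),alpha=1.8,beta=20))
E
```

```text
clock: 19.95
tool_pos: [0.5271, -0.0434, -0.0181]
ee_rot: [0.85, 0.031, 0.524, -0.048]
contact_force: [-0.0, -0.1, -0.3]
width: 0.35
t 19.95 F [-0.  -0.1 -0.3] pos [ 0.5271 -0.0434 -0.0181] shift [ 0.047  -0.0019  0.0891] rot [-0.0008 -0.0342 -0.0036]
```

View pics/z16scene.png

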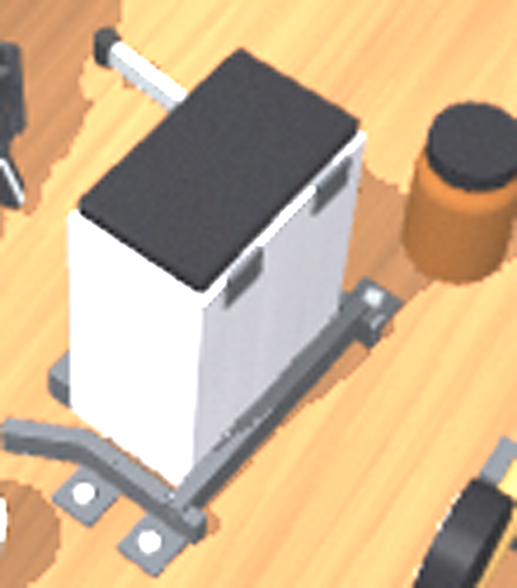

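View pics/side16o.png

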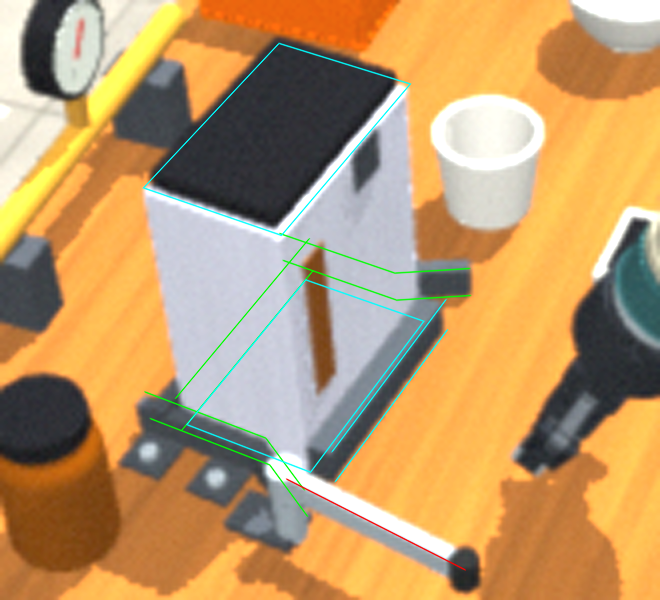

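The bin is home: its +x face lies flush along the whole back stop in the scene view, and the side overlay matches the home pose. Next is the bar, with shut fingers and lean 0.6, from its outer (left) side.

```bash
python3 - <<'E'
from h import *
D=[.683,-.063,-.115]; P=params()
h=w(D,[-.062,.124,.05])[0]; t=np.array([.5098,.0945]); v=t-h[:2]; a=-D[2]; c,s=np.cos(a),np.sin(a); l=[c*v[0]-s*v[1],s*v[0]+c*v[1]]; print('hinge',h,'r',np.hypot(*v),'th',np.arctan2(-l[0],-l[1]))
print('jar',ray(P['scene'],410,240,.11).round(3), ray(P['side'],215,255,.11).round(3))
rel([.50,-.04,.11],-.115,.6)
E
```

```text
hinge [0.63563811 0.06729525 0.05      ] r 0.12874521020676843 th 1.6687081920097377
jar [0.766 0.109 0.11 ] [0.747 0.117 0.11 ]
t 20.05 F [ 0.4 -0.3  0.3] pos [ 0.5328 -0.0447 -0.0158] shift [-0.1271  0.0013  0.0278] rot [-0.0005 -0.1271 -0.0028]
```

```bash
python3 -m handwheel '-0.04 0.001 0.009 0 -0.03 0 0;-0.08 0.001 0.018 0 -0.08 -0.001 0;-0.127 0.001 0.028 0 -0.127 -0.003 0;-0.127 0.001 0.028 0 -0.127 -0.003 0;-0.127 0.001 0.028 0 -0.127 -0.003 0'
python3 - <<'E'
from h import *
from plant import bot
import cv2
pos,r,s=cur(); print(s['qpos'],s['width'])
rel([.57,.133,.08],-.115,.6)
p=bot.camera_params('wrist'); im=bot.camera('wrist'); cv2.imwrite("pics/w17.png",im[:,:,::-1])
im=bot.camera('side'); P=params(); a=im[180:300,290:410,::-1]; a=cv2.convertScaleAbs(cv2.resize(a,None,fx=5,fy=5,interpolation=cv2.INTER_CUBIC),alpha=1.8,beta=30)
for x,col in((0,(0,255,0)),(-.02,(255,0,0)),(-.038,(0,0,255))):
        uv=proj(P['side'],pos+r.apply([x,0,0]))[0]; cv2.circle(a,tuple(int(t) for t in (uv-[290,180])*5),4,col,-1)
cv2.imwrite("pics/d17c.png",a)
E
```

```text
clock: 20.55
tool_pos: [0.5031, -0.0411, 0.1141]
ee_rot: [0.885, 0.026, 0.462, -0.051]
contact_force: [-0.5, -0.2, 0.4]
width: -0.003
[-0.26348759 -0.24476563 -0.92875824  0.28391444  0.08338431 -0.12226035] -0.0031904363182812872
t 20.55 F [-0.5 -0.2  0.4] pos [ 0.5031 -0.0411  0.1141] shift [0.0543 0.1807 0.0188] rot [0.0001 0.0079 0.0012]
```

View pics/w17.png

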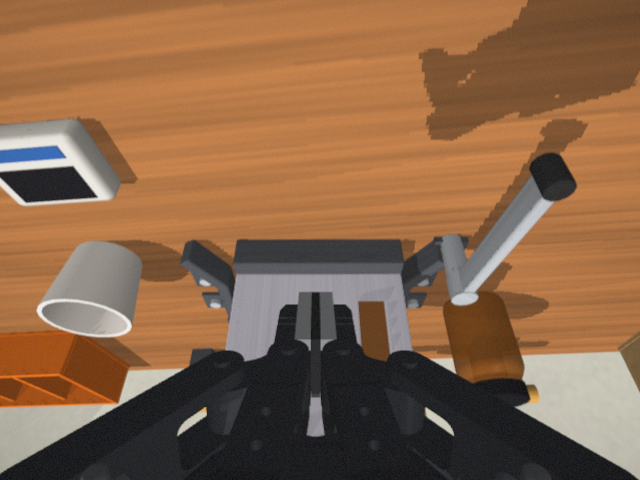

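View pics/d17c.png

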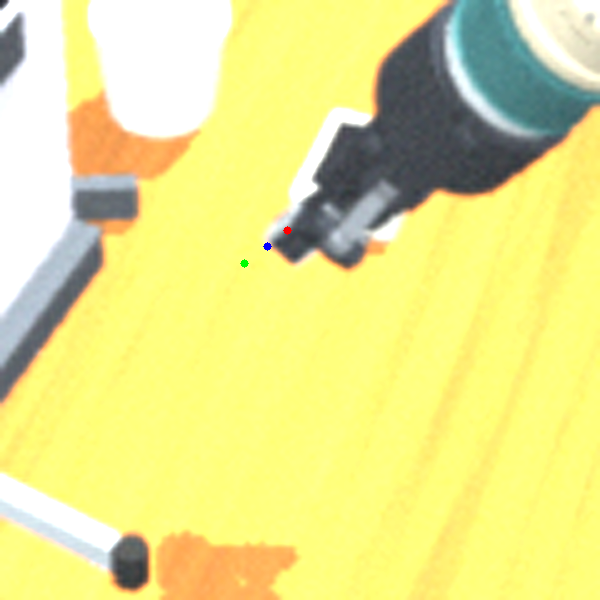

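```bash
python3 - <<'E'
from h import *
rel([.555,.131,.11],-.115,.6)
rel([.555,.131,.022],-.115,.6)
E
```

```text
t 20.65 F [-0.2  0.4  0.2] pos [ 0.5008 -0.0405  0.1099] shift [0.0192 0.1766 0.0281] rot [-0.0005 -0.0001  0.0003]
t 20.65 F [-0.2  0.4  0.2] pos [ 0.5008 -0.0405  0.1099] shift [ 0.0918  0.1766 -0.0216] rot [-0.0005 -0.0001  0.0003]
```

```bash
python3 -m handwheel '0.004 0.045 0.007 0 0 0 0;0.01 0.09 0.014 0 0 0 0;0.015 0.135 0.021 0 0 0 0;0.019 0.177 0.028 0 0 0 0;0.019 0.177 0.028 0 0 0 0;0.045 0.177 0.01 0 0 0 0;0.07 0.177 -0.006 0 0 0 0;0.092 0.177 -0.022 0 0 0 0;0.092 0.177 -0.022 0 0 0 0'
python3 - <<'E'
from h import *
from plant import bot
import cv2
pos,r,s=cur(); P=params()
rel([.555,.131,.022],-.115,.6)
for c,x0,y0 in(('side',240,240),('scene',290,170)):
    im=bot.camera(c); cv2.imwrite(f"pics/{c}18.png",im[:,:,::-1]); a=im[y0:y0+120,x0:x0+150,::-1]; a=cv2.convertScaleAbs(cv2.resize(a,None,fx=4.5,fy=4.5,interpolation=cv2.INTER_CUBIC),alpha=1.5,beta=20)
    for x,col in((0,(0,255,0)),(-.028,(0,0,255))):
        uv=proj(P[c],pos+r.apply([x,0,0]))[0]; cv2.circle(a,tuple(int(t) for t in (uv-[x0,y0])*4.5),4,col,-1)
    cv2.imwrite(f"pics/{c}18c.png",a)
E
```

```text
clock: 21.55
tool_pos: [0.5491, 0.1298, 0.0138]
ee_rot: [0.88, 0.025, 0.472, -0.052]
contact_force: [-0.3, -0.5, -0.6]
width: 0.002
t 21.55 F [-0.3 -0.5 -0.6] pos [0.5491 0.1298 0.0138] shift [-0.0037  0.0018  0.0093] rot [ 0.002  -0.014   0.0045]
```

View pics/side18c.png

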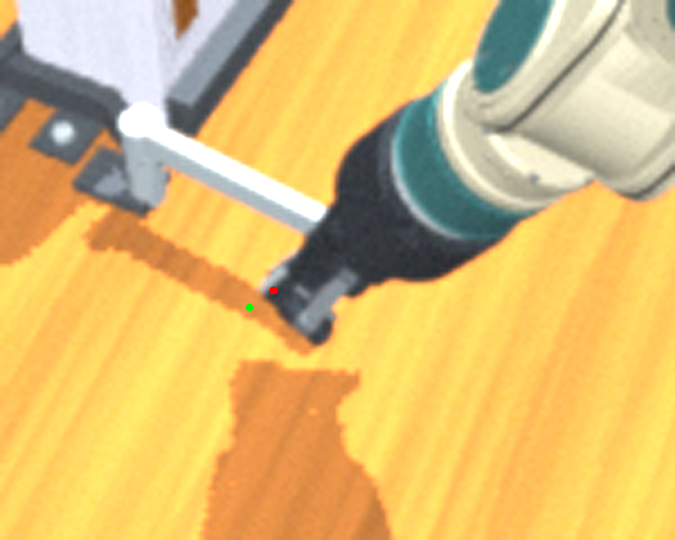

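View pics/scene18c.png

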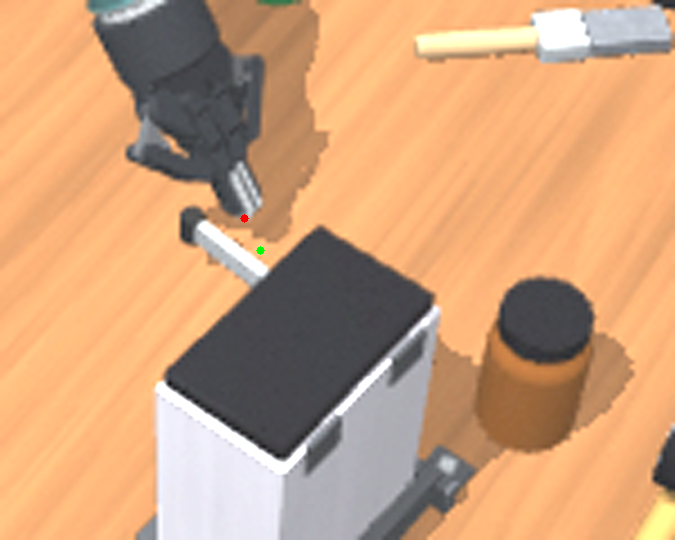

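```bash
cat > barp.py <<'E'
from h import *
def go(ths,R0=.095,zt=.022,L=.028,lean=.6,D=(.683,-.063,-.115)):
    pos,r,s=cur(); rot=min((target(D[2],lean,f) for f in(1,-1)),key=lambda t:(r.inv()*t).magnitude())
    for th in ths:
        u=np.array([-np.sin(th),-np.cos(th)]); n=np.array([-np.cos(th),np.sin(th)])
        tip=np.array([-.062,.124])+R0*u+n*(.005+.013*abs(n[1])+.009*abs(n[0]))
        t=w(D,[tip[0]+L*np.sin(lean),tip[1],zt])[0]
        print(round(th,2),r.inv().apply(t-pos).round(4),end='; ')
    print('\nrot',(r.inv()*rot).as_rotvec().round(3),'F',np.round(s['contact_force'],1),'pos',pos.round(4))
E
python3 -c "
from barp import *
go(np.r_[1.9,1.75,np.arange(1.62,.35,-.11)])"
```

```text
1.9 [ 0.0096 -0.0038  0.0192]; 1.75 [ 0.0059 -0.0176  0.0137]; 1.62 [ 0.0037 -0.0306  0.0104]; 1.51 [ 0.0026 -0.0409  0.0088]; 1.4 [ 0.0021 -0.0507  0.008 ]; 1.29 [ 0.0022 -0.0608  0.008 ]; 1.18 [ 0.0029 -0.0709  0.009 ]; 1.07 [ 0.0042 -0.0811  0.011 ]; 0.96 [ 0.0062 -0.0911  0.0139]; 0.85 [ 0.0089 -0.1008  0.0178]; 0.74 [ 0.0122 -0.11    0.0227]; 0.63 [ 0.0162 -0.1186  0.0285]; 0.52 [ 0.0208 -0.1265  0.0353]; 0.41 [ 0.0259 -0.1334  0.0428]; 
rot [ 0.    -0.005  0.002] F [0.7 0.6 1.3] pos [0.5536 0.1308 0.0192]
```

```bash
python3 -m handwheel '0.008 -0.004 0.018 0 -0.005 0.002 0;0.006 -0.018 0.014 0 -0.005 0.002 0;0.004 -0.031 0.01 0 -0.005 0.002 0;0.003 -0.041 0.009 0 -0.005 0.002 0;0.002 -0.051 0.008 0 -0.005 0.002 0;0.002 -0.061 0.008 0 -0.005 0.002 0;0.003 -0.071 0.009 0 -0.005 0.002 0;0.004 -0.081 0.011 0 -0.005 0.002 0;0.006 -0.091 0.014 0 -0.005 0.002 0;0.009 -0.101 0.018 0 -0.005 0.002 0'
python3 - <<'E'
from barp import *
from plant import bot
import cv2
for c,x0,y0 in(('side',240,210),('scene',290,190)):
    im=bot.camera(c); cv2.imwrite(f"pics/{c}19.png",im[:,:,::-1]); a=im[y0:y0+120,x0:x0+150,::-1]; a=cv2.convertScaleAbs(cv2.resize(a,None,fx=4.5,fy=4.5,interpolation=cv2.INTER_CUBIC),alpha=1.5,beta=20)
    cv2.imwrite(f"pics/{c}19c.png",a)
go([.74,.63,.52,.41,.3,.2,.1,.0,-.05])
E
```

```text
clock: 22.65
tool_pos: [0.5617, 0.0274, 0.0219]
ee_rot: [0.883, 0.027, 0.466, -0.051]
contact_force: [0.6, 1.2, -0.6]
width: -0.0
0.74 [ 0.0028 -0.0074  0.0037]; 0.63 [ 0.0068 -0.016   0.0095]; 0.52 [ 0.0114 -0.0238  0.0162]; 0.41 [ 0.0166 -0.0307  0.0238]; 0.3 [ 0.0223 -0.0365  0.0321]; 0.2 [ 0.0279 -0.0407  0.0402]; 0.1 [ 0.0337 -0.0438  0.0487]; 0.0 [ 0.0397 -0.0458  0.0575]; -0.05 [ 0.0421 -0.0464  0.0609]; 
rot [-0.002  0.001  0.002] F [0.7 0.3 0.3] pos [0.5625 0.0264 0.0222]
```

View pics/side19c.png

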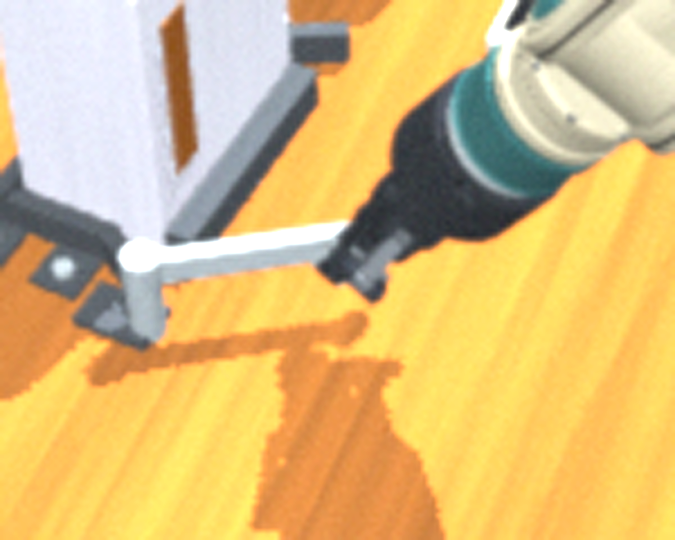

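View pics/scene19c.png

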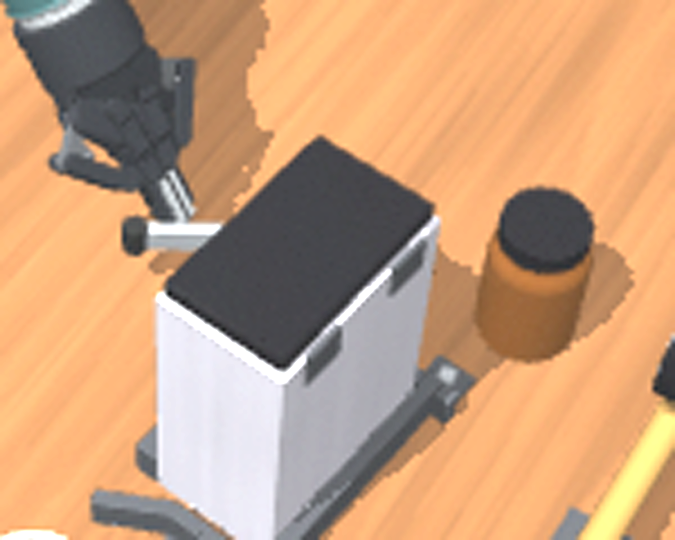

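The bar is swinging, now roughly 1.0–1.1 rad, with the fingers on it near its end. I'll continue along the arc.

```bash
python3 -m handwheel '0.003 -0.007 0.004 0 0 0 0;0.007 -0.016 0.0095 0 0 0 0;0.0115 -0.024 0.016 0 0 0 0;0.0165 -0.031 0.024 0 0 0 0;0.0195 -0.034 0.028 0 0 0 0;0.0225 -0.0365 0.032 0 0 0 0;0.025 -0.039 0.036 0 0 0 0;0.028 -0.041 0.04 0 0 0 0'
python3 - <<'E'
from barp import *
from plant import bot
import cv2
for c,x0,y0 in(('side',230,200),('scene',290,190)):
    im=bot.camera(c); cv2.imwrite(f"pics/{c}20.png",im[:,:,::-1]); a=im[y0:y0+120,x0:x0+150,::-1]; a=cv2.convertScaleAbs(cv2.resize(a,None,fx=4.5,fy=4.5,interpolation=cv2.INTER_CUBIC),alpha=1.5,beta=20)
    cv2.imwrite(f"pics/{c}20c.png",a)
go([.2,.1,.0,-.05,-.1])
E
```

```text
clock: 23.55
tool_pos: [0.6065, -0.0201, 0.0218]
ee_rot: [0.883, 0.027, 0.465, -0.052]
contact_force: [-0.3, -0.5, 0.2]
width: 0.003
0.2 [-0.0004  0.0006 -0.0008]; 0.1 [ 0.0054 -0.0026  0.0076]; 0.0 [ 0.0115 -0.0045  0.0164]; -0.05 [ 0.0138 -0.0051  0.0198]; -0.1 [ 0.0162 -0.0056  0.0233]; 
rot [-0.002  0.002  0.002] F [-0.6 -0.2  0.5] pos [ 0.6072 -0.0204  0.0221]
```

View pics/side20c.png

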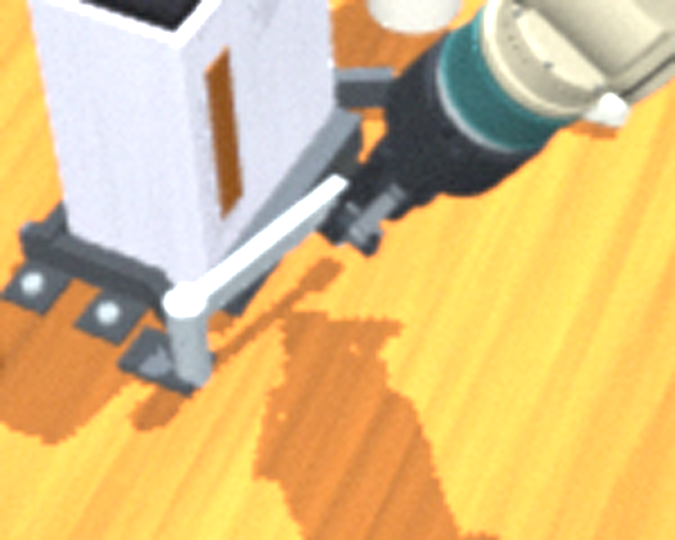

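View pics/scene20c.png

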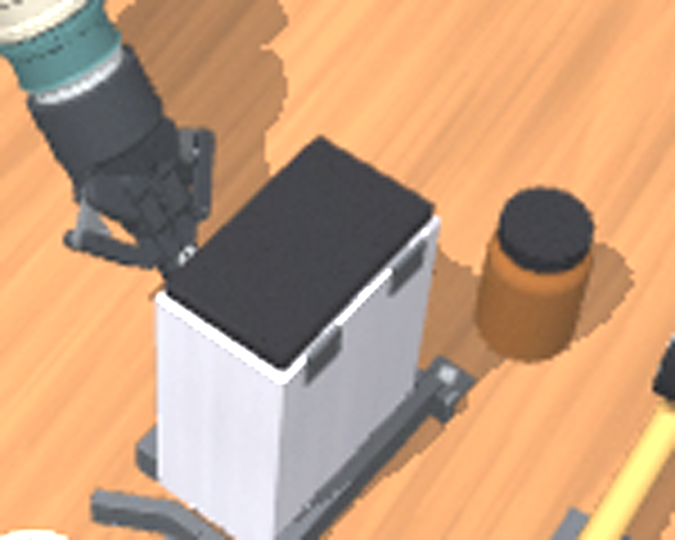

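```bash
python3 -m handwheel '0.003 -0.0015 0.004 0 0 0 0;0.0055 -0.0026 0.0076 0 0 0 0;0.0085 -0.0036 0.012 0 0 0 0;0.0115 -0.0045 0.0164 0 0 0 0;0.0138 -0.005 0.0198 0 0 0 0'
python3 - <<'E'
from barp import *
from plant import bot
import cv2
for c,x0,y0 in(('side',230,180),):
    im=bot.camera(c); cv2.imwrite(f"pics/{c}21.png",im[:,:,::-1]); a=im[y0:y0+120,x0:x0+150,::-1]; a=cv2.convertScaleAbs(cv2.resize(a,None,fx=4.5,fy=4.5,interpolation=cv2.INTER_CUBIC),alpha=1.5,beta=20)
    cv2.imwrite(f"pics/{c}21c.png",a)
go([0,-.05,-.1,-.15])
E
```

```text
clock: 24.15
tool_pos: [0.6306, -0.0282, 0.0217]
ee_rot: [0.883, 0.027, 0.465, -0.052]
contact_force: [-14.8, 4.1, 10.9]
width: -0.004
0 [-0.0026  0.0004 -0.0028]; -0.05 [-0.0003 -0.0002  0.0006]; -0.1 [ 0.0021 -0.0006  0.0041]; -0.15 [ 0.0045 -0.0008  0.0076]; 
rot [-0.002 -0.     0.002] F [-2.6  1.   1.3] pos [ 0.6302 -0.0282  0.0214]
```

View pics/side21c.png

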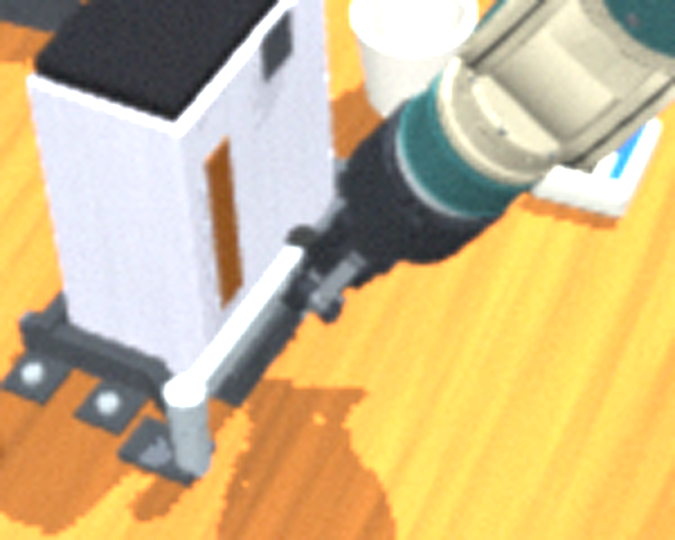

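```bash
python3 -m handwheel '0.001 0 0.0018 0 0 0 0;0.002 0 0.0035 0 0 0 0;0.002 0 0.0035 0 0 0 0'
python3 - <<'E'
from barp import *
from plant import bot
go([0]); bot.camera('side'); go([0])
E
```

```text
clock: 24.5
tool_pos: [0.6303, -0.0282, 0.0193]
ee_rot: [0.881, 0.027, 0.469, -0.052]
contact_force: [-12.2, 1.2, 8.5]
width: -0.0
0 [-0.0044  0.0004 -0.0017]; 
rot [-0.002 -0.007  0.003] F [-12.2   1.2   8.5] pos [ 0.6303 -0.0282  0.0193]
0 [-0.0043  0.0004 -0.0017]; 
rot [-0.002 -0.007  0.003] F [-11.6   2.    6.7] pos [ 0.6303 -0.0282  0.0193]
```

A firm stop: 12 N with no advance. I'll retreat straight back and up, then check.

```bash
python3 -m handwheel '-0.006 0 -0.01 0 0 0 0;-0.02 0 -0.032 0 0 0 0;-0.05 0 -0.06 0 0 0 0;-0.09 0 -0.085 0 0 0 0;-0.13 0 -0.1 0 0 0 0;-0.16 0 -0.11 0 0 0 0;-0.16 0 -0.11 0 0 0 0'
python3 - <<'E'
from ov import *
from plant import bot
P=params(); pos,r,s=cur(); print(pos,s['contact_force'],s['clock'])
for c,x0,y0 in(('side',210,150),('scene',290,180)):
    im=bot.camera(c); cv2.imwrite(f"pics/{c}22.png",im[:,:,::-1])
    overlay(f"pics/{c}22.png",P[c],[.683,-.063,-.115],None,x0,y0,150,130,4.5,f"pics/{c}22c.png",0.0)
im=bot.camera('wrist'); cv2.imwrite("pics/w22.png",im[:,:,::-1])
E
```

```text
clock: 25.25
tool_pos: [0.45, -0.0067, 0.0932]
ee_rot: [0.883, 0.027, 0.466, -0.053]
contact_force: [0.1, 1.7, -0.1]
width: 0.002
[ 0.45000109 -0.0067136   0.09321626] [ 0.14624748  1.66309653 -0.07492873] 25.25
```

View pics/side22c.png

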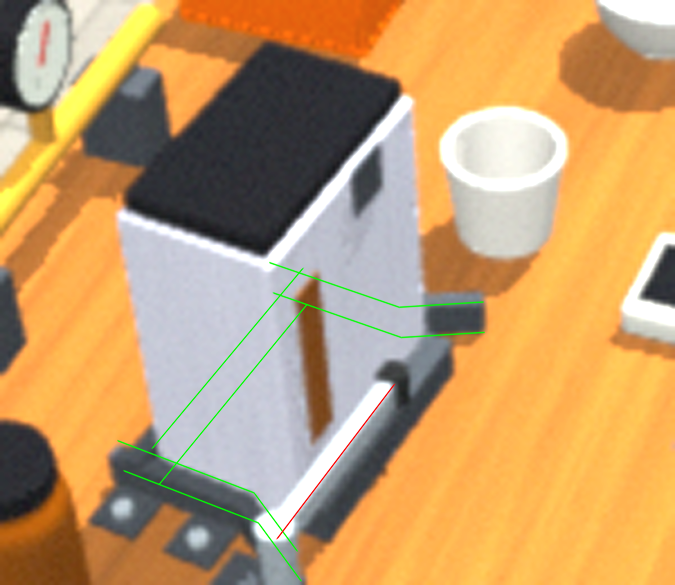

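View pics/scene22c.png

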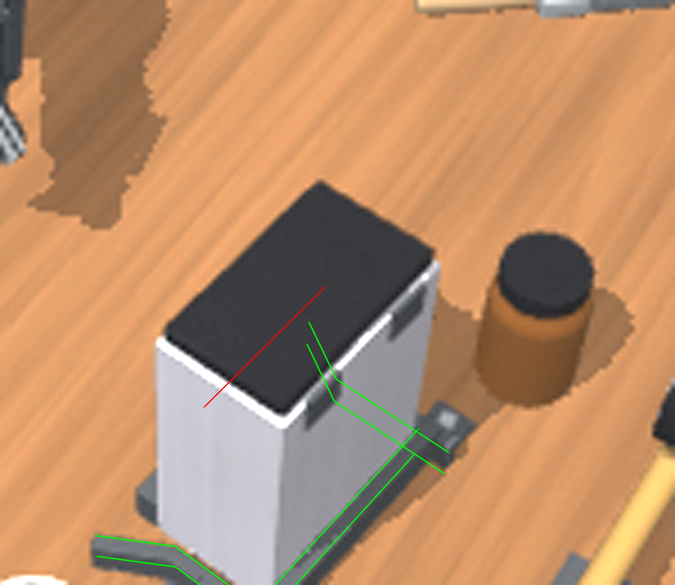

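View pics/w22.png

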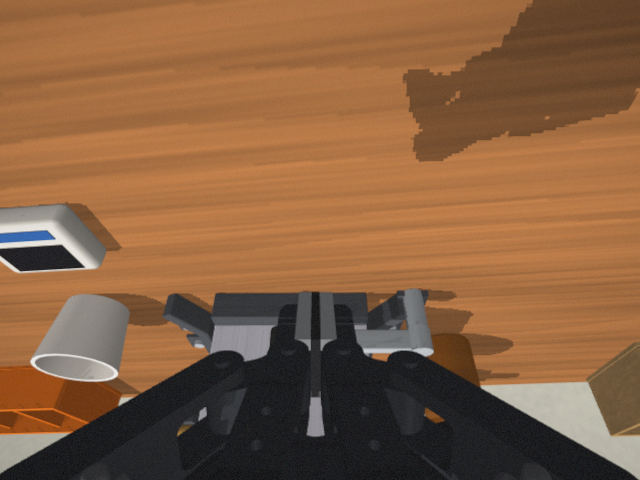

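```bash
python3 - <<'E'
import cv2
from h import *
a=cv2.imread("pics/side22.png")[215:285,255:325]; cv2.imwrite("pics/z22.png",cv2.convertScaleAbs(cv2.resize(a,None,fx=8,fy=8,interpolation=cv2.INTER_CUBIC),alpha=1.5,beta=20))
P=params(); D=[.683,-.063,-.115]
for th in(-.05,0,.05,.1):
    t=[-.062-.128*np.sin(th),.124-.128*np.cos(th)]
    print(th,[((proj(P['side'],w(D,[t[0],t[1],z]))[0]-[255,215]+.5)*8).round(0) for z in(.062,.05,.038)])
print('hinge z60',((proj(P['side'],w(D,[-.062,.124,.06]))[0]-[255,215]+.5)*8).round(0))
E
```

```text
-0.05 [array([321., 129.]), array([323., 156.]), array([325., 183.])]
0 [array([339., 135.]), array([341., 162.]), array([343., 189.])]
0.05 [array([356., 142.]), array([358., 169.]), array([360., 196.])]
0.1 [array([373., 149.]), array([375., 176.]), array([377., 203.])]
hinge z60 [129. 415.]
```

View pics/z22.png

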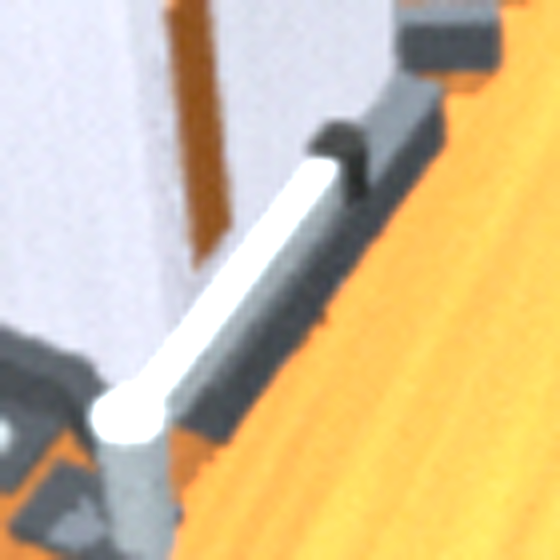

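The rubber end's top centre at (338,135) coincides with the predicted shut position (339,135). One last check of the bin pose from the saved pictures.

```bash
python3 - <<'E'
from ov import *
P=params()
for c,x0,y0 in(('side',210,160),('scene',290,200)):
    overlay(f"pics/{c}22.png",P[c],None,[.683,-.0615,-.115],x0,y0,125,125,4.8,f"pics/{c}23c.png")
E
python3 - <<'E'
import cv2,numpy as np
cv2.imwrite("pics/b23.png",cv2.resize(np.hstack([cv2.imread(f"pics/{c}23c.png") for c in("side","scene")]),(800,400)))
E
```

```text
(no output)
```

View pics/b23.png

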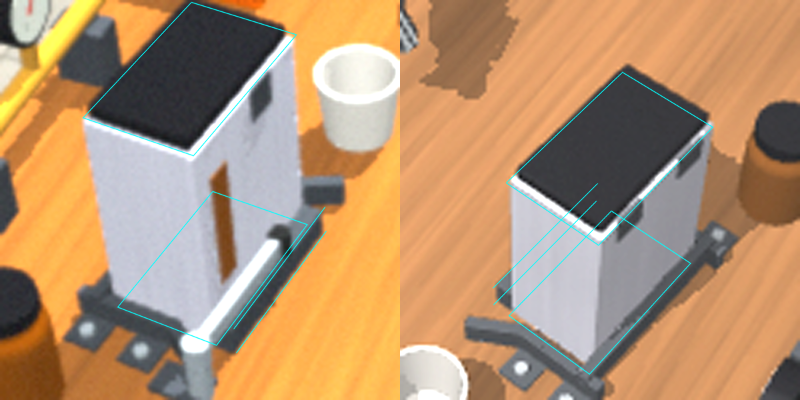

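```bash
python3 -c "
from plant import bot
print(bot.sense()['contact_force'],bot.sense()['clock']); print(bot.hand_in())"
```

```text
[ 0.23074476  0.20786513 -0.08741225] 25.4
the job is handed in; nothing more can be done
None
```

The bin is home against the back stop and the retaining bar is shut. I handed in at 25.4 s, with the arm clear of everything and about 0 N on the tool.

**Bin:** I pushed on the kick strip with leaned fingers, and it slid upright between the rails at about 11–12 N. At the predicted home position the force rose to 24 N with no further travel. The final side and scene pictures match the home pose within about 1 pixel, with the bin face flush along the back stop.

**Bar:** I pushed it from its outer side until it stopped firmly at about 12 N. Its rubber end then lay at the predicted shut position, within a pixel.

**What disagreed:**
- **Fingertip offset:** The real fingertips stand roughly 28–50 mm behind the reported tool point, depending on the opening. The first approaches therefore passed over the strip without touching the bin. I corrected this from the wrist and side pictures.
- **Upward force:** There was also 6–9 N of upward force on the tool during the push, and 18 N at the stop. This was probably the fingertips rubbing the table.
- **Dock pose:** The cameras agreed on where the dock stands only to about 2–3 mm and 0.02 rad, which the play between the rails absorbed.

I touched none of the other things on the table, judging by the path and the pictures.

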